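# Turn the row of potted cacti end for end

### The job

So that the cacti get even light, move all four potted cacti from the wooden tray into the green tray in reverse order, one per bay: the cactus nearest the black end of the wooden tray goes into the bay farthest from the black end of the green tray, the next one goes beside it, and so on. Keep each pot upright and set it down gently, standing flat on its bay's floor, without dropping it; leave the bottle, the cup and the trowel where they are.

Things in the scene. Friction and masses are not known exactly. Their poses are not given: they have to be found in the camera images.
- white_pot: loose round white plant pot with one round ribbed cactus, rigid, about 140 g. 55 mm high: foot 45 mm across tapering out to 51, then a straight collar 56 mm across from 32 to 55 mm up (grip here); cactus top at most 82 mm up, within the collar's outline. Origin: centre of underside, z up. Starts in a bay of the wooden tray
- blue_pot: loose round blue plant pot with one slim columnar cactus, rigid, about 140 g. 55 mm high: foot 45 mm across tapering out to 51, then a straight collar 56 mm across from 32 to 55 mm up (grip here); cactus top at most 82 mm up, within the collar's outline. Origin: centre of underside, z up. Starts in a bay of the wooden tray
- yellow_pot: loose round yellow plant pot with a small three-paddle cactus, rigid, about 140 g. 55 mm high: foot 45 mm across tapering out to 51, then a straight collar 56 mm across from 32 to 55 mm up (grip here); cactus top at most 82 mm up, within the collar's outline. Origin: centre of underside, z up. Starts in a bay of the wooden tray
- terracotta_pot: loose round terracotta plant pot with a cluster of three little balls with red tips, rigid, about 140 g. 55 mm high: foot 45 mm across tapering out to 51, then a straight collar 56 mm across from 32 to 55 mm up (grip here); cactus top at most 82 mm up, within the collar's outline. Origin: centre of underside, z up. Starts in a bay of the wooden tray
- white_tag: flat white label plate 36 x 16 x 3 mm fixed on the wooden tray's side ledge, beside the bay where the white pot stands at the start (48.5 mm to the tray's +y side of the bay's centre); it stays there and shows the starting order. Origin: centre of its underside, 12 mm above the bench
- blue_tag: flat blue label plate 36 x 16 x 3 mm fixed on the wooden tray's side ledge, beside the bay where the blue pot stands at the start (48.5 mm to the tray's +y side of the bay's centre); it stays there and shows the starting order. Origin: centre of its underside, 12 mm above the bench
- yellow_tag: flat yellow label plate 36 x 16 x 3 mm fixed on the wooden tray's side ledge, beside the bay where the yellow pot stands at the start (48.5 mm to the tray's +y side of the bay's centre); it stays there and shows the starting order. Origin: centre of its underside, 12 mm above the bench
- terracotta_tag: flat terracotta label plate 36 x 16 x 3 mm fixed on the wooden tray's side ledge, beside the bay where the terracotta pot stands at the start (48.5 mm to the tray's +y side of the bay's centre); it stays there and shows the starting order. Origin: centre of its underside, 12 mm above the bench
- old_tray: pale wooden tray 285 x 75 mm, fixed, with a ledge 22 wide, 12 high along its +y side; four 65 x 65 mm bays in a row on its x axis, centres x = -105, -35, 35, 105 mm; bay floor 5 mm above the bench, walls 5 thick, 14 high. Black block (18 x 75 x 20 mm high) on its +x end only. Origin: row centre at bench level, z up; any yaw. Pots' collars are 14 mm apart: fingers fit only across the row
- new_tray: green tray 285 x 75 mm, fixed, empty at the start; four 65 x 65 mm bays in a row on its x axis, centres x = -105, -35, 35, 105 mm; bay floor 5 mm above the bench, walls 5 thick, 14 high. Black block (18 x 75 x 20 mm high) on its +x end only. Origin: row centre at bench level, z up; any yaw
- feed_bottle: amber plant-feed bottle with white cap, 60 mm across, 130 mm high, upright bystander; origin centre of underside
- spare_cup: aluminium measuring cup, 68 mm across, 70 mm high, upright bystander; origin centre of underside
- trowel: small steel hand trowel with wooden handle lying flat, 200 mm long along its x axis, up to 24 mm high, bystander; origin at the middle of its length, on the bench

How it is judged:
By the outcome, as a careful person would: the job done as asked, in the order asked, and still so for the second after the job is handed in, with the robot touching nothing.
It also fails if it takes over 104 s, if anything falls off the work surface, if the arm or the gripper's body presses on something with over 40 N, if the wrist force passes 120 N, or if a joint passes its speed limit or range.

### The arm

A 7-joint arm with a two-finger parallel gripper is mounted at the origin on the work surface. World frame = base frame: x ahead of the robot, y to its left, z up, the work surface at z = 0. Lengths are in m, angles in degrees, forces in N, time in s.
With the tool pointing down it reaches from about 0.425 to 0.875 m from the base axis. Payload 4.7 kg.
Tool frame: the origin (TCP) lies at the very end of the fingers, on their centre line; the grasp point (between the pads) lies 19 mm behind it; z points along the fingers, y is the direction in which the jaws open and shut (so a half turn about z gives the same grasp; the last joint's range is limited). The gripper opens to 87 mm and grips with 3 to 60 N. Pads are 19 mm wide; open, the fingers measure 117 mm over their backs; the gripper's body (75 mm by 190 mm) begins 51 mm behind the grasp point.
Start: joints at [-76.484, 18.392, -4.016, 83.108, 1.295, 78.541, -3.26], TCP at [0.143, 0.634, 0.223] pointing down, gripper open.
Joint ranges: [-163.93, 163.93], [-17.29, 119.83], [-79.2, 71.16], [3.27, 140.29], [-89.18, 269.18], [5.43, 117.66], [-154.24, 154.24]. Speed limits (degrees/s): [147.25, 147.25, 180, 180, 180, 180, 180].

### API

Orientations are given as [roll, pitch, yaw] about the fixed x, y, z axes, in that order (R = Rz(yaw) Ry(pitch) Rx(roll)).
In Python, from cell import sensors, imaging, ticket gives the robot as it stands.
- The arm moves only by the tool carry_out, never from a script. Its argument "plan" is a list of rows, each an object of numbers: "fingers": the closure, from -1 (fully open) to 1 (shut); "dx", "dy", "dz": the shift along the tool's x, y, z normalised to -1 to 1, where 1 is 0.03 m; "rx", "ry", "rz": the turn, a rotation vector about the tool's x, y, z normalised to -1 to 1, where 1 is 10 degrees. A call has 1 to 12 rows; each row shifts and turns the commanded pose from where the row before left it, along the tool's axes as they then stand; what a row does not reach is not made up. A row lasts 1/8 s, in which the tool goes at most 62.5 mm and 10.7 degrees, less where a joint would pass 70% of its speed; a pose out of reach is approached as far as the arm can. A call with a number of a shift or a turn outside -1 to 1 is refused whole. A call with a gripper value outside its range is refused whole. The fingers move at their own pace and stop on an object; "force" is the grip in N (left out, the last holds). Time passes only in rows, so rows that do not move let the fingers close. It gives the time, the measured TCP pose, the force and the opening at its end, in the units of the state.
- sensors.get_obs(): the state, without advancing time (a new reading comes with each control period).
- imaging.read_camera(name): name is "scene" or "top" or "wrist"; returns a dict with "color" (384x512x3 uint8, red, green, blue), "mtx" (3x3 intrinsics, pixels), "extrinsics" (4x4, takes a point from world to camera coordinates); the wrist camera has in their place "tool_from_camera" (4x4, takes a point from camera to tool coordinates, whose origin is the TCP and whose axes are the flange's). Camera axes: x right, y down, z forward; pixel columns grow to the right and rows downward; lengths in m; the calibration is good to about 2 mm. A picture is of the moment at which its call begins: read the wrist's pose just before it. There is no depth.
- ticket.sign_off(): hands the job in, once; it reports no verdict.
The state is a dict: "time_s": time; "qpos": joint angles; "joint_velocities": joint speeds; "effort": joint torques, N m; "tool_pos": TCP position; "tool_rot": TCP orientation; "force": force on the tool from outside, world axes, zero at the start; "wrist_torque": the same for the moment, N m; "grip_width": finger opening in m.
Only numpy, scipy, OpenCV 4.12 (cv2) and the standard library are available. Lean on these libraries where they do the work, as an engineer would, in place of code of your own. Each camera call takes 0.05 s, during which the arm holds its last target.

## Working session

There is one attempt and no reset: what is moved stays moved. The work goes in short steps, Python scripts to look and compute and a tool call to move; the robot and the scene stay as the last step left them, time stands still between calls to the robot, and variables do not carry over. Pictures are saved under pics/ and viewed, and the job is handed in when it is done.

Besides the shell and the picture viewer there is one more tool, called after ">>>" by a JSON object that holds its "name" and its "arguments", one argument or row to a line. carry_out: Moves the arm, as the interface text tells. Scaled input: -1 to 1 covers 0.03 m each way for a shift and 10 degrees each way for a turn. Its arguments: {"type":"object","properties":{"plan":{"type":"array"},"force":{"type":"number"}},"required":["plan"]}

```bash
mkdir -p pics; ls
python3 - <<'E'
from cell import sensors, imaging, ticket
import cv2,numpy as np
o=sensors.get_obs();print(o)
for n in ("scene","top","wrist"):
    r=imaging.read_camera(n);cv2.imwrite(f"pics/{n}0.png",r["color"][:,:,::-1])
    print(n,r["mtx"],r.get("extrinsics",r.get("tool_from_camera")))
    np.savez(f"pics/{n}0.npz",color=r["color"],mtx=r["mtx"],ext=r.get("extrinsics",r.get("tool_from_camera")))
E
```

```text
pics
{'time_s': 0.0, 'qpos': array([-76.48378245,  18.43819935,  -4.014872  ,  83.17459938,
         1.29371299,  78.54060203,  -3.25867657]), 'joint_velocities': array([-0.03403507, -0.01594565,  0.00025062, -0.03290556,  0.02047846,
        0.05230721,  0.04302831]), 'effort': array([-1.43401758e-04, -4.91282666e+01, -4.03844006e-01, -3.12533891e+01,
       -6.38409262e-02,  4.37037076e-02,  1.85205245e-04]), 'tool_pos': array([0.14292013, 0.6335283 , 0.22147382]), 'tool_rot': array([-1.79891767e+02,  4.69631884e-03,  1.67293970e+02]), 'force': array([-0.22519873, -0.12467683, -0.36436447]), 'wrist_torque': array([-0.0214482 , -0.08391385, -0.01220538]), 'grip_width': 0.08711651976427182}
scene [[447.71823963   0.         263.65676977]
 [  0.         447.71823963 190.44199631]
 [  0.           0.           1.        ]] [[ 0.08980003  0.99564311 -0.02511477 -0.0364424 ]
 [ 0.58353808 -0.07303263 -0.80879512 -0.31942738]
 [-0.80710549  0.0579744  -0.587554    2.2195656 ]
 [ 0.          0.          0.          1.        ]]
top [[392.9360394    0.         258.78233834]
 [  0.         392.9360394  190.71431962]
 [  0.           0.           1.        ]] [[ 1.82123546e-02 -9.99833746e-01 -8.89121449e-04 -2.03143980e-03]
 [-9.90291119e-01 -1.79159466e-02 -1.37849623e-01  6.02211935e-01]
 [ 1.37810775e-01  3.39105529e-03 -9.90452771e-01  1.12762251e+00]
 [ 0.00000000e+00  0.00000000e+00  0.00000000e+00  1.00000000e+00]]
wrist [[278.61646946   0.         256.68244565]
 [  0.         278.61646946 185.72711336]
 [  0.           0.           1.        ]] [[ 7.10698819e-04 -9.69669617e-01 -2.44418349e-01  6.70512738e-02]
 [ 9.99999366e-01  9.02753562e-04 -6.73739648e-04  1.11333709e-03]
 [ 8.73954402e-04 -2.44417715e-01  9.69669643e-01 -1.62223429e-01]
 [ 0.00000000e+00  0.00000000e+00  0.00000000e+00  1.00000000e+00]]
```

View pics/scene0.png

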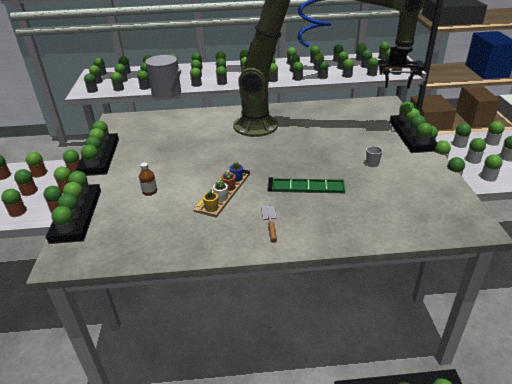

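View pics/top0.png

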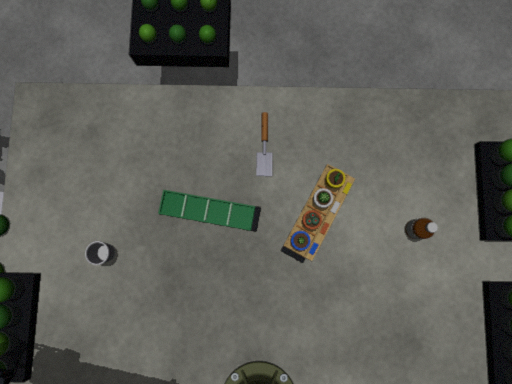

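View pics/wrist0.png

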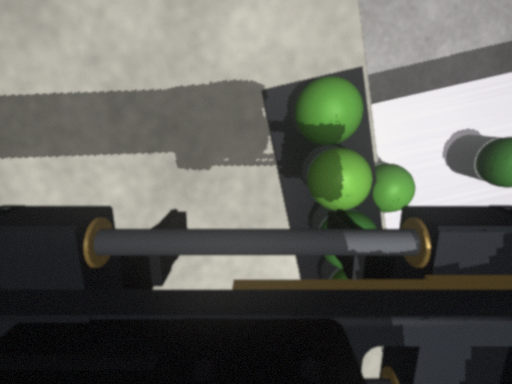

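The top view shows the old tray with its black end at (293,254). From that end the order is blue (301,240), terracotta (312,220), white (323,198), yellow (336,178). The green tray's black end is at (256,218). Next I'll measure both trays.

```bash
cat > h.py <<'E'
import numpy as np,cv2
def back(uv,mtx,E,z):
    uv=np.atleast_2d(uv).astype(float)
    d=np.c_[(uv-[mtx[0,2],mtx[1,2]])/[mtx[0,0],mtx[1,1]],np.ones(len(uv))]
    R=E[:3,:3];c=-R.T@E[:3,3];d=d@R
    return c+d*((z-c[2])/d[:,2])[:,None]
def proj(P,mtx,E):
    p=np.atleast_2d(P)@E[:3,:3].T+E[:3,3]
    return p[:,:2]/p[:,2:]*[mtx[0,0],mtx[1,1]]+[mtx[0,2],mtx[1,2]]
E
python3 - <<'E'
import numpy as np,cv2
for n,box in (("top",(150,150,360,270)),("scene",(185,155,355,220))):
    im=np.load(f"pics/{n}0.npz")["color"][:,:,::-1]
    x0,y0,x1,y1=box
    c=cv2.resize(im[y0:y1,x0:x1],None,fx=3.8 if n=="top" else 4.7,fy=3.8 if n=="top" else 4.7,interpolation=cv2.INTER_CUBIC)
    cv2.imwrite(f"pics/{n}_z.png",c)
im=np.load("pics/top0.npz")["color"];hsv=cv2.cvtColor(im,cv2.COLOR_RGB2HSV)
from h import *
d=np.load("pics/top0.npz")
m=((hsv[...,0]>60)&(hsv[...,0]<90)&(hsv[...,1]>120)).astype(np.uint8);m[:150]=0;m[270:]=0;m[:,:130]=0;m[:,280:]=0
ys,xs=np.nonzero(m);r=cv2.minAreaRect(np.c_[xs,ys].astype(np.float32));print(r,cv2.boxPoints(r))
print(back(cv2.boxPoints(r),d["mtx"],d["ext"],0.014))
E
```

```text
((206.72401428222656, 209.76797485351562), (93.46764373779297, 23.791763305664062), 10.304847717285156) [[158.61601 213.11197]
 [162.87202 189.70398]
 [254.83202 206.42398]
 [250.576   229.83197]]
[[0.53215914 0.31057915 0.014     ]
 [0.60382468 0.30141672 0.014     ]
 [0.55773326 0.02008747 0.014     ]
 [0.48687769 0.03149248 0.014     ]]
```

View pics/top_z.png

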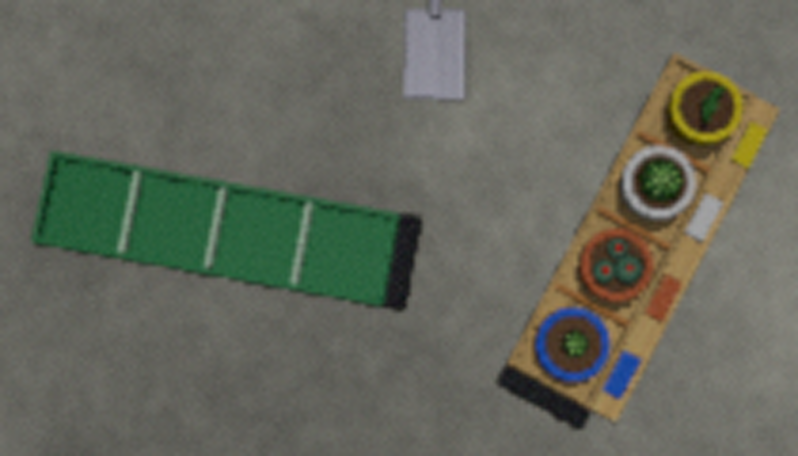

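View pics/scene_z.png

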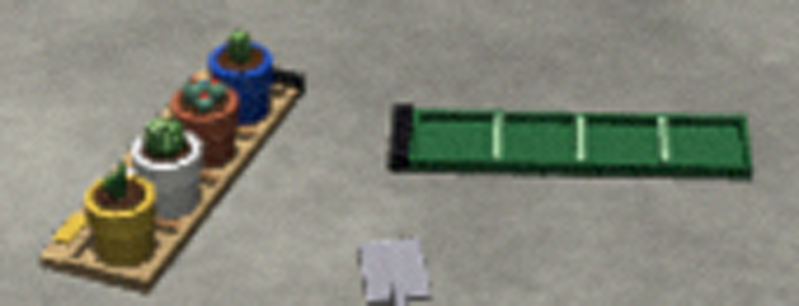

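Run:
```python
import numpy as np,cv2
from h import *
from scipy.optimize import least_squares
T=np.load("pics/top0.npz");S=np.load("pics/scene0.npz")
def comps(im,lo,hi,box,n,amin=6):
    hsv=cv2.cvtColor(im,cv2.COLOR_RGB2HSV);m=cv2.inRange(hsv,lo,hi);k=np.zeros_like(m);x0,y0,x1,y1=box;k[y0:y1,x0:x1]=m[y0:y1,x0:x1]
    c,l,s,ce=cv2.connectedComponentsWithStats(k)
    return [(s[i,4],np.round(ce[i],2),s[i,:4]) for i in range(1,c) if s[i,4]>=amin]
ti=T["color"];si=S["color"]
print("div top",comps(ti,(30,5,120),(90,110,255),(160,188,258,232),3))
print("div scene",comps(si,(30,5,130),(90,120,255),(265,176,350,195),3))
print("blue",comps(ti,(105,130,60),(130,255,255),(280,160,360,265),2))
print("yel",comps(ti,(22,190,100),(34,255,255),(280,160,360,265),2))
print("white",comps(ti,(0,0,140),(180,45,255),(280,160,360,265),2))
print("terra",comps(ti,(0,120,90),(13,255,255),(280,160,360,265),2))
print("blk",comps(ti,(0,0,0),(180,255,40),(160,188,360,265),2))
```

```text
div top [(np.int32(37), array([183.08, 205.92]), array([181, 195,   5,  22], dtype=int32)), (np.int32(36), array([205.94, 209.28]), array([204, 200,   5,  20], dtype=int32)), (np.int32(38), array([228.63, 213.45]), array([226, 203,   6,  22], dtype=int32))]
div scene [(np.int32(6), array([292.5 , 176.83]), array([291, 176,   4,   3], dtype=int32)), (np.int32(13), array([302.08, 177.54]), array([297, 176,  10,   3], dtype=int32)), (np.int32(28), array([325.43, 181.39]), array([322, 176,   7,  13], dtype=int32)), (np.int32(12), array([347.83, 177.83]), array([346, 176,   4,   6], dtype=int32)), (np.int32(19), array([290.53, 183.74]), array([290, 179,   2,  10], dtype=int32)), (np.int32(19), array([308.32, 184.  ]), array([307, 178,   3,  11], dtype=int32)), (np.int32(9), array([347.44, 184.22]), array([345, 183,   5,   4], dtype=int32)), (np.int32(12), array([347.5 , 190.75]), array([345, 188,   5,   6], dtype=int32)), (np.int32(8), array([271.88, 193.5 ]), array([270, 192,   6,   3], dtype=int32))]
blue [(np.int32(109), array([299.65, 240.61]), array([291, 231,  19,  19], dtype=int32)), (np.int32(51), array([313.27, 248.06]), array([309, 243,   9,  11], dtype=int32))]
yel [(np.int32(99), array([335.17, 178.19]), array([327, 169,  18,  18], dtype=int32)), (np.int32(42), array([346.69, 187.74]), array([343, 183,   8,  11], dtype=int32))]
white [(np.int32(83), array([323.2 , 197.17]), array([314, 189,  19,  18], dtype=int32)), (np.int32(59), array([335.05, 206.49]), array([331, 201,   9,  12], dtype=int32))]
terra [(np.int32(136), array([311.76, 219.14]), array([303, 210,  19,  20], dtype=int32)), (np.int32(60), array([324.08, 227.85]), array([320, 223,   9,  11], dtype=int32))]
blk [(np.int32(124), array([255.56, 218.67]), array([251, 207,  10,  24], dtype=int32)), (np.int32(116), array([292.78, 254.19]), array([282, 247,  23,  15], dtype=int32))]
```

Run:
```python
import numpy as np,cv2
from h import *
T=np.load("pics/top0.npz");S=np.load("pics/scene0.npz")
def fit(loc,w):
    l=loc[:,0]+1j*loc[:,1];p=w[:,0]+1j*w[:,1]
    a=np.vdot(l-l.mean(),p-p.mean());s=abs(a)/np.sum(abs(l-l.mean())**2);a/=abs(a);t=p.mean()-a*l.mean()
    r=p-(a*l+t);print("  origin",np.round([t.real,t.imag],4),"yaw",np.degrees(np.angle(a)).round(2),"scale",round(s,4),"res mm",np.round(abs(r)*1e3,1));return a,t
tags=np.array([[313.27,248.06],[324.08,227.85],[335.05,206.49],[346.69,187.74]])
xs=np.array([.105,.035,-.035,-.105])
print("old tags");a,t=fit(np.c_[xs,[.0485]*4],back(tags,T["mtx"],T["ext"],.015))
for x in xs: q=a*x+t;print("  bay",np.round([q.real,q.imag],4))
pots=np.array([[300.,240.],[312,219.5],[323,197.5],[335.5,177.5]])
print("pots",back(pots,T["mtx"],T["ext"],.06).round(4));fit(np.c_[xs,0*xs],back(pots,T["mtx"],T["ext"],.06))
dt=np.array([[228.63,213.45],[205.94,209.28],[183.08,205.92]]);dx=np.array([.07,0,-.07])
print("new top");a,t=fit(np.c_[dx,0*dx],back(dt,T["mtx"],T["ext"],.014))
for x in xs: q=a*x+t;print("  bay",np.round([q.real,q.imag],4))
ds=np.array([[290.53,183.74],[308.32,184.0],[325.43,183.]])
print("new scene");fit(np.c_[dx,0*dx],back(ds,S["mtx"],S["ext"],.014))
print("blk",back([[255.56,218.67],[292.78,254.19]],T["mtx"],T["ext"],.02))
```

```text
old tags
  origin [ 0.552  -0.1643] yaw 151.16 scale 1.0052 res mm [0.8 1.4 2.7 1.4]
  bay [ 0.4601 -0.1137]
  bay [ 0.5214 -0.1475]
  bay [ 0.5827 -0.1812]
  bay [ 0.644 -0.215]
pots [[ 0.4585 -0.1124  0.06  ]
 [ 0.5182 -0.1469  0.06  ]
 [ 0.583  -0.1791  0.06  ]
 [ 0.6429 -0.2161  0.06  ]]
  origin [ 0.5507 -0.1636] yaw 150.94 scale 1.01 res mm [0.4 1.9 2.3 1.6]
new top
  origin [0.5456 0.1681] yaw -98.35 scale 1.0015 res mm [0.4 0.8 0.4]
  bay [0.5303 0.0642]
  bay [0.5405 0.1335]
  bay [0.5506 0.2028]
  bay [0.5608 0.272 ]
new scene
  origin [0.5407 0.1661] yaw -95.09 scale 0.9932 res mm [1.5 3.  1.7]
blk [[ 0.52027851  0.01710239  0.02      ]
 [ 0.41702047 -0.09526498  0.02      ]]
```

>>> {"name": "carry_out", "arguments": {
  "plan": [
    {"dx":-0.94,"dy":-0.8,"fingers":-1},
    {"dx":-0.94,"dy":-0.8},
    {"dx":-0.94,"dy":-0.8},
    {"dx":-0.94,"dy":-0.8},
    {"dx":-0.94,"dy":-0.8},
    {"dx":-0.94,"dy":-0.8},
    {"dx":-0.94,"dy":-0.8},
    {"dx":-0.94,"dy":-0.8},
    {"dx":-0.94,"dy":-0.8},
    {"rz":1},
    {"rz":1}
  ]
}}

```text
validation failed for argument at $.pl...
```

>>> {"name": "carry_out", "arguments": {
  "plan": [
    {"fingers":-1,"dx":-0.94,"dy":-0.8,"dz":0,"rx":0,"ry":0,"rz":0},
    {"fingers":-1,"dx":-0.94,"dy":-0.8,"dz":0,"rx":0,"ry":0,"rz":0},
    {"fingers":-1,"dx":-0.94,"dy":-0.8,"dz":0,"rx":0,"ry":0,"rz":0},
    {"fingers":-1,"dx":-0.94,"dy":-0.8,"dz":0,"rx":0,"ry":0,"rz":0},
    {"fingers":-1,"dx":-0.94,"dy":-0.8,"dz":0,"rx":0,"ry":0,"rz":0},
    {"fingers":-1,"dx":-0.94,"dy":-0.8,"dz":0,"rx":0,"ry":0,"rz":0},
    {"fingers":-1,"dx":-0.94,"dy":-0.8,"dz":0,"rx":0,"ry":0,"rz":0},
    {"fingers":-1,"dx":-0.94,"dy":-0.8,"dz":0,"rx":0,"ry":0,"rz":0},
    {"fingers":-1,"dx":-0.94,"dy":-0.8,"dz":0,"rx":0,"ry":0,"rz":0}
  ]
}}

```text
time_s: 1.27
tool_pos: [0.3436, 0.3663, 0.2224]
tool_rot: [-180.0, -0.0, 167.3]
force: [-0.5, 0.3, -0.7]
grip_width: 0.0873
```

>>> {"name": "carry_out", "arguments": {
  "plan": [
    {"fingers":-1,"dx":-0.94,"dy":-0.8,"dz":0,"rx":0,"ry":0,"rz":0},
    {"fingers":-1,"dx":-0.94,"dy":-0.8,"dz":0,"rx":0,"ry":0,"rz":0},
    {"fingers":-1,"dx":-0.94,"dy":-0.8,"dz":0,"rx":0,"ry":0,"rz":0},
    {"fingers":-1,"dx":-0.94,"dy":-0.8,"dz":0,"rx":0,"ry":0,"rz":0},
    {"fingers":-1,"dx":-0.94,"dy":-0.8,"dz":0,"rx":0,"ry":0,"rz":0},
    {"fingers":-1,"dx":-0.94,"dy":-0.8,"dz":0,"rx":0,"ry":0,"rz":0},
    {"fingers":-1,"dx":-0.94,"dy":-0.8,"dz":0,"rx":0,"ry":0,"rz":0},
    {"fingers":-1,"dx":-0.94,"dy":-0.8,"dz":0,"rx":0,"ry":0,"rz":0},
    {"fingers":-1,"dx":-0.94,"dy":-0.8,"dz":0,"rx":0,"ry":0,"rz":0},
    {"fingers":-1,"dx":0,"dy":0,"dz":0,"rx":0,"ry":0,"rz":1},
    {"fingers":-1,"dx":0,"dy":0,"dz":0,"rx":0,"ry":0,"rz":1}
  ]
}}

```text
time_s: 2.65
tool_pos: [0.5432, 0.1003, 0.2222]
tool_rot: [-180.0, -0.0, 146.9]
force: [0.0, 0.3, -0.4]
grip_width: 0.0869
```

>>> {"name": "carry_out", "arguments": {
  "plan": [
    {"fingers":-1,"dx":0,"dy":0,"dz":0,"rx":0,"ry":0,"rz":1},
    {"fingers":-1,"dx":0,"dy":0,"dz":0,"rx":0,"ry":0,"rz":1},
    {"fingers":-1,"dx":0,"dy":0,"dz":0,"rx":0,"ry":0,"rz":1},
    {"fingers":-1,"dx":0,"dy":0,"dz":0,"rx":0,"ry":0,"rz":1},
    {"fingers":-1,"dx":0,"dy":0,"dz":0,"rx":0,"ry":0,"rz":1},
    {"fingers":-1,"dx":0,"dy":0,"dz":0,"rx":0,"ry":0,"rz":1},
    {"fingers":-1,"dx":0,"dy":0,"dz":0,"rx":0,"ry":0,"rz":0.63},
    {"fingers":-1,"dx":0,"dy":0,"dz":0,"rx":0,"ry":0,"rz":0}
  ]
}}

```text
time_s: 3.65
tool_pos: [0.5429, 0.101, 0.2223]
tool_rot: [-180.0, 0.0, 81.1]
force: [0.3, 0.4, 0.1]
grip_width: 0.0868
```

```bash
cat > snap.py <<'E'
import sys,cv2,numpy as np
from cell import sensors, imaging
o=sensors.get_obs();print(o["time_s"],o["tool_pos"].round(4),o["tool_rot"].round(2),o["qpos"].round(1),o["grip_width"])
n,k=sys.argv[1:3];r=imaging.read_camera(n)
cv2.imwrite(f"pics/{k}.png",r["color"][:,:,::-1])
np.savez(f"pics/{k}.npz",color=r["color"],mtx=r["mtx"],ext=r.get("extrinsics",r.get("tool_from_camera")),pos=o["tool_pos"],rot=o["tool_rot"])
E
python3 snap.py wrist w1
```

```text
3.65 [0.5429 0.101  0.2223] [-1.7998e+02  1.0000e-02  8.1070e+01] [-42.8   6.7  32.1  98.3  -3.7  76.1 -18.9] 0.08678500641655296
```

View pics/w1.png

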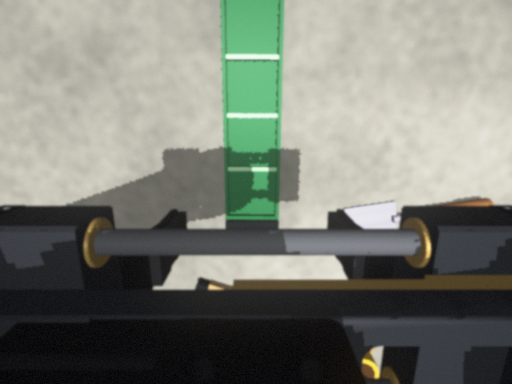

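The wrist view looks along the green tray, with its dividers at about rows 57, 116 and 169 and their middles near column 252. I'll measure them precisely.

```bash
cat >> h.py <<'E'
from scipy.spatial.transform import Rotation as Ro
def wext(d):
    M=np.eye(4);M[:3,:3]=Ro.from_euler("xyz",d["rot"],degrees=True).as_matrix();M[:3,3]=d["pos"]
    return np.linalg.inv(M@d["ext"])
def tofr(d,P): # world->tool
    R=Ro.from_euler("xyz",d["rot"],degrees=True).as_matrix();return (np.atleast_2d(P)-d["pos"])@R
E
python3 - <<'E'
from h import *
d=np.load("pics/w1.npz");hsv=cv2.cvtColor(d["color"],cv2.COLOR_RGB2HSV)
E=wext(d)
m=((hsv[...,1]>130)&(hsv[...,0]>55)&(hsv[...,0]<90))
for r in (20,40,80,95,135,150,190): 
    c=np.nonzero(m[r,200:300])[0]+200;print(r,c.min(),c.max(),back([[c.min(),r],[c.max()+1-.5,r]],d["mtx"],E,.014).mean(0).round(4),np.ptp(back([[c.min()-.5,r],[c.max()+.5,r]],d["mtx"],E,.014),axis=0).round(4))
mm=~m
P=[]
for x0,x1,a,b in((228,276,50,65),(228,276,108,124),(228,276,162,176)):
    g=d["color"][a:b,x0:x1,0].astype(float);g-=np.median(g);g[g<15]=0
    ys,xs=np.mgrid[a:b,x0:x1];u=(g*xs).sum()/g.sum();v=(g*ys).sum()/g.sum();w=back([[u,v]],d["mtx"],E,.014)[0];P.append(w);print(u,v,w.round(4))
E
```

```text
Traceback (most recent call last):
ValueError: zero-size array to reduction operation minimum which has no identity
```

Run:
```python
from h import *
d=np.load("pics/w1.npz");hsv=cv2.cvtColor(d["color"],cv2.COLOR_RGB2HSV)
E=wext(d)
print(hsv[80,215:232].tolist(), hsv[80,274:290].tolist())
C=d["color"].astype(int);m=(C[...,1]-C[...,0]>20)
for r in (20,40,80,95,135,150,190): 
    c=np.nonzero(m[r,200:300])[0]+200
    if len(c)==0: continue
    q=back([[c.min()-.5,r],[c.max()+.5,r]],d["mtx"],E,.014);print(r,c.min(),c.max(),q.mean(0).round(4),(q[1]-q[0]).round(4))
for x0,x1,a,b in((228,276,50,65),(228,276,108,124),(228,276,162,176)):
    g=d["color"][a:b,x0:x1,0].astype(float);g-=np.median(g);g[g<15]=0
    ys,xs=np.mgrid[a:b,x0:x1];u=(g*xs).sum()/g.sum();v=(g*ys).sum()/g.sum();w=back([[u,v]],d["mtx"],E,.014)[0];print(u,v,w.round(4))
```

```text
[[28, 18, 193], [26, 18, 193], [28, 18, 194], [26, 18, 196], [30, 18, 197], [32, 18, 196], [45, 26, 195], [62, 53, 189], [67, 94, 187], [69, 110, 188], [69, 109, 177], [68, 112, 162], [69, 110, 171], [69, 113, 187], [69, 114, 193], [69, 114, 193], [69, 114, 194]] [[69, 114, 193], [69, 113, 179], [69, 112, 153], [69, 108, 139], [70, 112, 162], [69, 113, 185], [68, 110, 192], [67, 80, 192], [57, 40, 196], [42, 24, 195], [30, 18, 194], [28, 18, 197], [30, 17, 196], [28, 19, 198], [28, 18, 198], [30, 17, 198]]
20 220 283 [0.5637 0.2776 0.014 ] [ 0.0754 -0.0118  0.    ]
40 221 283 [0.5608 0.2561 0.014 ] [ 0.0754 -0.0118  0.    ]
80 222 282 [0.5536 0.211  0.014 ] [ 0.0754 -0.0118  0.    ]
95 222 281 [0.5501 0.1934 0.014 ] [ 0.0751 -0.0118  0.    ]
135 223 280 [0.5422 0.1441 0.014 ] [ 0.0752 -0.0118  0.    ]
150 224 280 [0.5397 0.1246 0.014 ] [ 0.0748 -0.0117  0.    ]
190 225 278 [0.5303 0.0703 0.014 ] [ 0.0735 -0.0115  0.    ]
251.33864202385635 56.1489382618954 [0.5572 0.2383 0.014 ]
251.42997925311204 115.09484785615491 [0.5461 0.1691 0.014 ]
255.85758783952156 168.76270869673561 [0.5408 0.0988 0.014 ]
```

>>> {"name": "carry_out", "arguments": {
  "plan": [
    {"fingers":-1,"dx":-0.95,"dy":0.38,"dz":0,"rx":0,"ry":0,"rz":0},
    {"fingers":-1,"dx":-0.95,"dy":0.38,"dz":0,"rx":0,"ry":0,"rz":0},
    {"fingers":-1,"dx":-0.95,"dy":0.38,"dz":0,"rx":0,"ry":0,"rz":0},
    {"fingers":-1,"dx":-0.95,"dy":0.38,"dz":0,"rx":0,"ry":0,"rz":0},
    {"fingers":-1,"dx":-0.95,"dy":0.38,"dz":0,"rx":0,"ry":0,"rz":0},
    {"fingers":-1,"dx":-0.95,"dy":0.38,"dz":0,"rx":0,"ry":0,"rz":0},
    {"fingers":-1,"dx":-0.95,"dy":0.38,"dz":0,"rx":0,"ry":0,"rz":0},
    {"fingers":-1,"dx":-0.95,"dy":0.38,"dz":0,"rx":0,"ry":0,"rz":0},
    {"fingers":-1,"dx":-0.95,"dy":0.38,"dz":0,"rx":0,"ry":0,"rz":0},
    {"fingers":-1,"dx":-0.95,"dy":0.38,"dz":0,"rx":0,"ry":0,"rz":0}
  ]
}}

```text
time_s: 4.95
tool_pos: [0.6113, -0.1991, 0.2223]
tool_rot: [-180.0, -0.0, 81.1]
force: [0.7, 0.2, 0.6]
grip_width: 0.0871
```

>>> {"name": "carry_out", "arguments": {
  "plan": [
    {"fingers":-1,"dx":0,"dy":0,"dz":0,"rx":0,"ry":0,"rz":-1},
    {"fingers":-1,"dx":0,"dy":0,"dz":0,"rx":0,"ry":0,"rz":-1},
    {"fingers":-1,"dx":0,"dy":0,"dz":0,"rx":0,"ry":0,"rz":-1},
    {"fingers":-1,"dx":0,"dy":0,"dz":0,"rx":0,"ry":0,"rz":-1},
    {"fingers":-1,"dx":0,"dy":0,"dz":0,"rx":0,"ry":0,"rz":-1},
    {"fingers":-1,"dx":0,"dy":0,"dz":0,"rx":0,"ry":0,"rz":-1},
    {"fingers":-1,"dx":0,"dy":0,"dz":0,"rx":0,"ry":0,"rz":-1},
    {"fingers":-1,"dx":0,"dy":0,"dz":0,"rx":0,"ry":0,"rz":0}
  ]
}}

```text
time_s: 5.95
tool_pos: [0.6111, -0.1983, 0.2224]
tool_rot: [180.0, -0.0, 151.0]
force: [-0.4, -0.6, -0.5]
grip_width: 0.0868
```

```bash
python3 snap.py wrist w2
```

```text
5.95 [ 0.6111 -0.1983  0.2224] [ 1.7998e+02 -2.0000e-02  1.5097e+02] [-8.6 18.9 30.9 85.4 -9.8 78.5 83.9] 0.08680786257750361
```

View pics/w2.png

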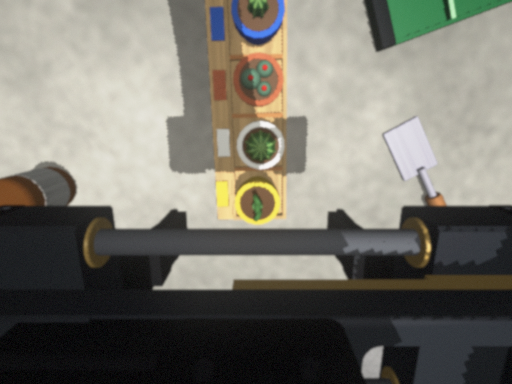

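The tags are at (217,23), (219,84), (223,143) and (222,194). The rims are at about (258,16), (259,79), (260,145) and (257,202).

Run:
```python
from h import *
d=np.load("pics/w2.npz");E=wext(d)
tags=np.array([[217.5,23.],[219,84.5],[223,143],[222,194]]);rims=np.array([[258,16.],[259,79],[260.5,144.5],[257.5,202.]])
W=back(tags,d["mtx"],E,.015);P=back(rims,d["mtx"],E,.06)
print(W.round(4));print(P.round(4))
dd=W[0]-W[3];print(np.degrees(np.arctan2(dd[1],dd[0])),np.hypot(*dd[:2]))
a=np.exp(1j*np.radians(151));c=W.mean(0);o=c[0]+1j*c[1]-a*.0485j;print("origin",o)
for x in(.105,.035,-.035,-.105):print(o+a*x)
# rim outline check (project circles)
im=d["color"][:,:,::-1].copy();t=np.linspace(0,2*np.pi,60)
for p in P:
    q=proj(np.c_[p[0]+.028*np.cos(t),p[1]+.028*np.sin(t),0*t+.06],d["mtx"],E);cv2.polylines(im,[np.round(q*16).astype(int)],True,(255,0,255),1,cv2.LINE_AA,4)
for x in (-.1425,.1425):
  for y in(-.0375,.0375):
    w=o+a*(x+1j*y);q=proj([[w.real,w.imag,.014]],d["mtx"],E)[0];cv2.circle(im,tuple(int(v) for v in q),1,(0,255,255),-1)
cv2.imwrite("pics/w2o.png",cv2.resize(im[0:225,150:350],None,fx=2.6,fy=2.6))
```

```text
[[ 0.4363 -0.1541  0.015 ]
 [ 0.4967 -0.1881  0.015 ]
 [ 0.5617 -0.2209  0.015 ]
 [ 0.6211 -0.2578  0.015 ]]
[[ 0.4653 -0.1151  0.06  ]
 [ 0.5198 -0.144   0.06  ]
 [ 0.5832 -0.177   0.06  ]
 [ 0.6425 -0.2138  0.06  ]]
150.71900351409343 0.21193477407918868
origin (0.5524783922923459-0.1628134099556448j)
(0.4606433230427093-0.1119083998297794j)
(0.521866702542467-0.145845073247023j)
(0.5830900820422247-0.1797817466642666j)
(0.6443134615419824-0.2137184200815102j)
```

View pics/w2o.png

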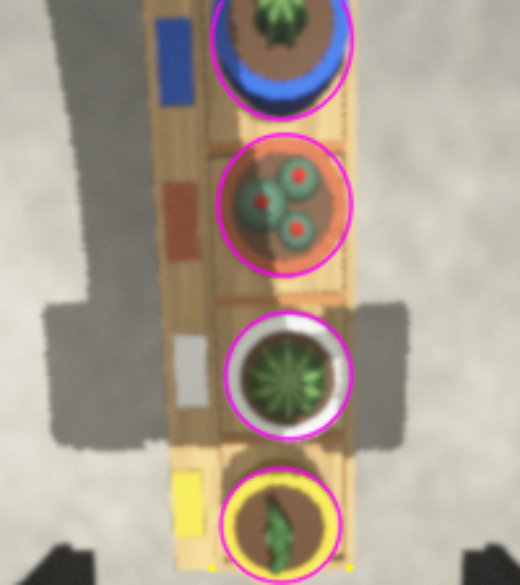

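>>> {"name": "carry_out", "arguments": {
  "plan": [
    {"fingers":-1,"dx":0.97,"dy":0.01,"dz":0,"rx":0,"ry":0,"rz":0},
    {"fingers":-1,"dx":0.97,"dy":0.01,"dz":0,"rx":0,"ry":0,"rz":0},
    {"fingers":-1,"dx":0.97,"dy":0.01,"dz":0,"rx":0,"ry":0,"rz":0},
    {"fingers":-1,"dx":0.97,"dy":0.01,"dz":0,"rx":0,"ry":0,"rz":0},
    {"fingers":-1,"dx":0.97,"dy":0.01,"dz":0,"rx":0,"ry":0,"rz":0},
    {"fingers":-1,"dx":0.97,"dy":0.01,"dz":0,"rx":0,"ry":0,"rz":0},
    {"fingers":-1,"dx":0,"dy":0,"dz":1,"rx":0,"ry":0,"rz":0},
    {"fingers":-1,"dx":0,"dy":0,"dz":1,"rx":0,"ry":0,"rz":0},
    {"fingers":-1,"dx":0,"dy":0,"dz":1,"rx":0,"ry":0,"rz":0},
    {"fingers":-1,"dx":0,"dy":0,"dz":0.6,"rx":0,"ry":0,"rz":0},
    {"fingers":-1,"dx":0,"dy":0,"dz":0,"rx":0,"ry":0,"rz":0}
  ]
}}

```text
time_s: 7.38
tool_pos: [0.4581, -0.112, 0.1134]
tool_rot: [-179.9, -0.2, 150.9]
force: [0.1, 0.0, 0.1]
grip_width: 0.0868
```

```bash
python3 snap.py top t3; python3 -c "
import cv2;i=cv2.imread('pics/t3.png')[140:280,230:380];cv2.imwrite('pics/t3z.png',cv2.resize(i,None,fx=4,fy=4,interpolation=cv2.INTER_CUBIC))"; python3 snap.py wrist w3
```

```text
7.375 [ 0.4581 -0.112   0.1134] [-1.7992e+02 -1.5000e-01  1.5088e+02] [-17.4   1.2  28.4 116.2  -0.6  62.9  72.2] 0.08683303789095491
7.425 [ 0.4591 -0.1121  0.1145] [-1.7998e+02 -4.0000e-02  1.5091e+02] [-17.4   1.2  28.4 116.1  -0.6  62.9  72.2] 0.08682170573890567
```

View pics/w3.png

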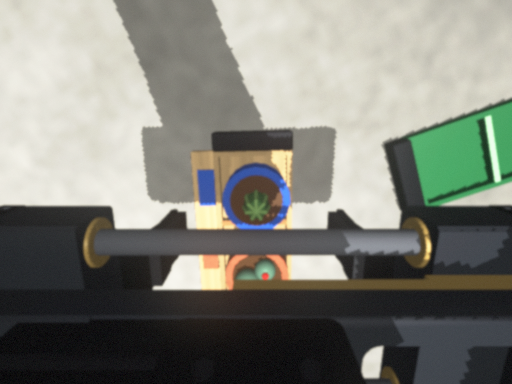

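View pics/t3z.png

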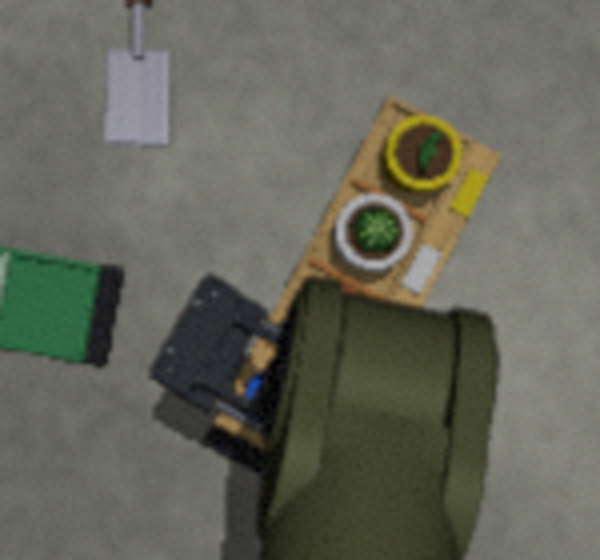

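The blue rim is centred at about (257,197), between the fingers.

Run:
```python
from h import *
d=np.load("pics/w3.npz");E=wext(d)
p=back([[257,197.]],d["mtx"],E,.06);print(p,tofr(d,p))
t=np.linspace(0,6.283,8)
q=proj(np.c_[p[0,0]+.028*np.cos(t),p[0,1]+.028*np.sin(t),0*t+.06],d["mtx"],E);print(q.min(0),q.max(0))
```

```text
[[ 0.45670458 -0.10965416  0.06      ]] [[0.00323314 0.00100701 0.05450034]]
[224.10212056 162.86339591] [290.9039166  226.82211223]
```

>>> {"name": "carry_out", "arguments": {
  "force": 15,
  "plan": [
    {"fingers":-1,"dx":0.1,"dy":0.03,"dz":0.5,"rx":0,"ry":0,"rz":0},
    {"fingers":-1,"dx":0,"dy":0,"dz":0.9,"rx":0,"ry":0,"rz":0},
    {"fingers":-1,"dx":0,"dy":0,"dz":0.9,"rx":0,"ry":0,"rz":0},
    {"fingers":-1,"dx":0,"dy":0,"dz":0.45,"rx":0,"ry":0,"rz":0},
    {"fingers":-1,"dx":0,"dy":0,"dz":0,"rx":0,"ry":0,"rz":0},
    {"fingers":1,"dx":0,"dy":0,"dz":0,"rx":0,"ry":0,"rz":0},
    {"fingers":1,"dx":0,"dy":0,"dz":0,"rx":0,"ry":0,"rz":0},
    {"fingers":1,"dx":0,"dy":0,"dz":0,"rx":0,"ry":0,"rz":0},
    {"fingers":1,"dx":0,"dy":0,"dz":0,"rx":0,"ry":0,"rz":0}
  ]
}}

```text
time_s: 8.6
tool_pos: [0.4573, -0.1099, 0.0324]
tool_rot: [180.0, 0.0, 151.0]
force: [0.1, 0.9, 2.0]
grip_width: 0.0558
```

>>> {"name": "carry_out", "arguments": {
  "plan": [
    {"fingers":1,"dx":0,"dy":0,"dz":-0.3,"rx":0,"ry":0,"rz":0},
    {"fingers":1,"dx":0,"dy":0,"dz":-0.8,"rx":0,"ry":0,"rz":0},
    {"fingers":1,"dx":0,"dy":0,"dz":-0.8,"rx":0,"ry":0,"rz":0},
    {"fingers":1,"dx":0,"dy":0,"dz":-0.8,"rx":0,"ry":0,"rz":0},
    {"fingers":1,"dx":0,"dy":0,"dz":-0.3,"rx":0,"ry":0,"rz":0.5},
    {"fingers":1,"dx":0,"dy":0,"dz":0,"rx":0,"ry":0,"rz":1},
    {"fingers":1,"dx":0,"dy":0,"dz":0,"rx":0,"ry":0,"rz":1},
    {"fingers":1,"dx":0,"dy":0,"dz":0,"rx":0,"ry":0,"rz":1},
    {"fingers":1,"dx":0,"dy":0,"dz":0,"rx":0,"ry":0,"rz":1},
    {"fingers":1,"dx":0,"dy":0,"dz":0,"rx":0,"ry":0,"rz":1},
    {"fingers":1,"dx":0,"dy":0,"dz":0,"rx":0,"ry":0,"rz":1},
    {"fingers":1,"dx":0,"dy":0,"dz":0,"rx":0,"ry":0,"rz":0.5}
  ]
}}

```text
time_s: 10.1
tool_pos: [0.457, -0.1099, 0.1225]
tool_rot: [180.0, -0.0, 80.8]
force: [-0.5, -0.3, -1.7]
grip_width: 0.0553
```

>>> {"name": "carry_out", "arguments": {
  "plan": [
    {"fingers":1,"dx":0.5,"dy":0.05,"dz":0,"rx":0,"ry":0,"rz":0},
    {"fingers":1,"dx":0.94,"dy":0.11,"dz":0,"rx":0,"ry":0,"rz":0},
    {"fingers":1,"dx":0.94,"dy":0.11,"dz":0,"rx":0,"ry":0,"rz":0},
    {"fingers":1,"dx":0.94,"dy":0.11,"dz":0,"rx":0,"ry":0,"rz":0},
    {"fingers":1,"dx":0.94,"dy":0.11,"dz":0,"rx":0,"ry":0,"rz":0},
    {"fingers":1,"dx":0.94,"dy":0.11,"dz":0,"rx":0,"ry":0,"rz":0},
    {"fingers":1,"dx":0.94,"dy":0.11,"dz":0,"rx":0,"ry":0,"rz":0},
    {"fingers":1,"dx":0.94,"dy":0.11,"dz":0,"rx":0,"ry":0,"rz":0},
    {"fingers":1,"dx":0.94,"dy":0.11,"dz":0,"rx":0,"ry":0,"rz":0},
    {"fingers":1,"dx":0.94,"dy":0.11,"dz":0,"rx":0,"ry":0,"rz":0},
    {"fingers":1,"dx":0.94,"dy":0.11,"dz":0,"rx":0,"ry":0,"rz":0},
    {"fingers":1,"dx":0.94,"dy":0.11,"dz":0,"rx":0,"ry":0,"rz":0}
  ]
}}

```text
time_s: 11.6
tool_pos: [0.545, 0.2078, 0.1221]
tool_rot: [-180.0, -0.0, 81.2]
force: [-0.1, 0.0, -1.4]
grip_width: 0.0554
```

```bash
python3 snap.py wrist w4; python3 snap.py scene s4;  python3 -c "
import cv2;i=cv2.imread('pics/s4.png')[120:230,185:385];cv2.imwrite('pics/s4z.png',cv2.resize(i,None,fx=4,fy=4,interpolation=cv2.INTER_CUBIC))"
```

```text
11.6 [0.545  0.2078 0.1221] [-1.7997e+02 -3.0000e-02  8.1170e+01] [-35.7  14.4  14.2 100.6  -3.9  65.5 -29.2] 0.05535233753989949
11.65 [0.5452 0.2131 0.1221] [179.99  -0.23  81.43] [-35.9  14.5  14.  100.4  -4.   65.4 -29.3] 0.05557586333485744
```

View pics/w4.png

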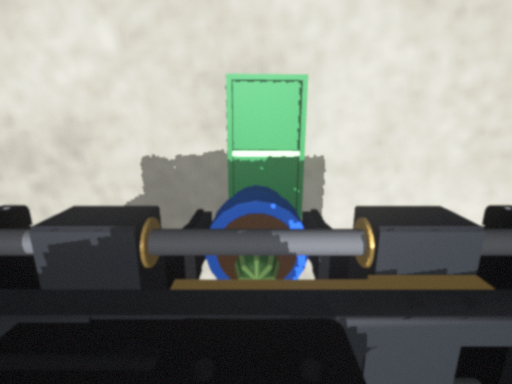

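View pics/s4z.png

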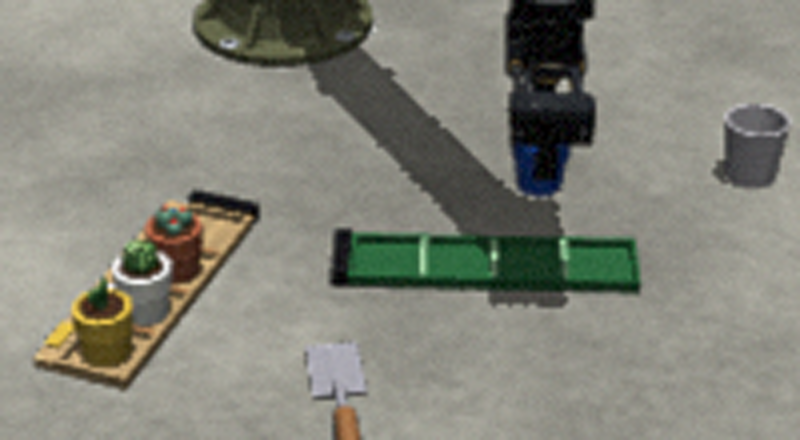

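>>> {"name": "carry_out", "arguments": {
  "plan": [
    {"fingers":1,"dx":0.8,"dy":0.1,"dz":0,"rx":0,"ry":0,"rz":0},
    {"fingers":1,"dx":0.8,"dy":0.1,"dz":0,"rx":0,"ry":0,"rz":0},
    {"fingers":1,"dx":0.4,"dy":0.08,"dz":0,"rx":0,"ry":0,"rz":0},
    {"fingers":1,"dx":0,"dy":0,"dz":0,"rx":0,"ry":0,"rz":0},
    {"fingers":1,"dx":0,"dy":0,"dz":0,"rx":0,"ry":0,"rz":0}
  ]
}}

```text
time_s: 12.32
tool_pos: [0.5631, 0.2622, 0.122]
tool_rot: [-180.0, 0.1, 80.9]
force: [-0.1, -1.1, -0.8]
grip_width: 0.0556
```

```bash
python3 snap.py wrist w5;python3 snap.py scene s5;  python3 -c "
import cv2;i=cv2.imread('pics/s5.png')[120:230,185:385];cv2.imwrite('pics/s5z.png',cv2.resize(i,None,fx=4,fy=4,interpolation=cv2.INTER_CUBIC))"
```

```text
12.325 [0.5631 0.2622 0.122 ] [-1.7999e+02  5.0000e-02  8.0930e+01] [-38.1  18.7  13.   95.   -4.5  66.8 -33.1] 0.05561078672274986
12.375 [0.5632 0.262  0.1221] [-1.800e+02  4.000e-02  8.091e+01] [-38.1  18.7  13.   95.   -4.5  66.8 -33.1] 0.05557658309963061
```

View pics/w5.png

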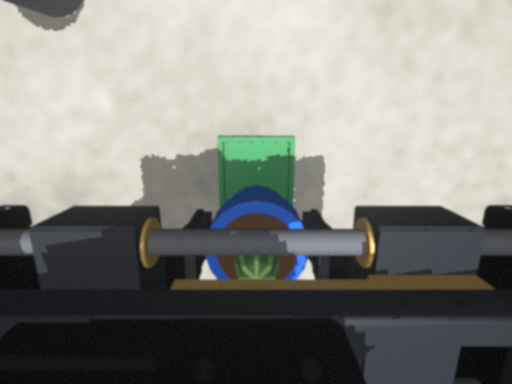

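Run:
```python
from h import *
d=np.load("pics/w5.npz");E=wext(d)
p=back([[217.5,135.5],[295.5,135.5]],d["mtx"],E,.014);print(tofr(d,p))
q=back([[256.5,186.5]],d["mtx"],E,.1515);print(tofr(d,q)) # far rim point approx
```

```text
[[ 0.04874699 -0.0380513   0.10791703]
 [ 0.04880072  0.03655349  0.10790463]]
[[ 0.03360001 -0.00065634 -0.02957535]]
```

>>> {"name": "carry_out", "arguments": {
  "plan": [
    {"fingers":1,"dx":0.36,"dy":-0.01,"dz":0,"rx":0,"ry":0,"rz":0},
    {"fingers":1,"dx":0,"dy":0,"dz":0.9,"rx":0,"ry":0,"rz":0},
    {"fingers":1,"dx":0,"dy":0,"dz":0.9,"rx":0,"ry":0,"rz":0},
    {"fingers":1,"dx":0,"dy":0,"dz":0.6,"rx":0,"ry":0,"rz":0},
    {"fingers":1,"dx":0,"dy":0,"dz":0.3,"rx":0,"ry":0,"rz":0},
    {"fingers":1,"dx":0,"dy":0,"dz":0.15,"rx":0,"ry":0,"rz":0},
    {"fingers":1,"dx":0,"dy":0,"dz":0,"rx":0,"ry":0,"rz":0},
    {"fingers":1,"dx":0,"dy":0,"dz":0,"rx":0,"ry":0,"rz":0}
  ]
}}

```text
time_s: 13.42
tool_pos: [0.5651, 0.2744, 0.0375]
tool_rot: [179.9, -0.1, 81.0]
force: [-0.2, 0.5, -1.4]
grip_width: 0.056
```

>>> {"name": "carry_out", "arguments": {
  "plan": [
    {"fingers":1,"dx":0,"dy":0,"dz":0.05,"rx":0,"ry":0,"rz":0},
    {"fingers":1,"dx":0,"dy":0,"dz":0.04,"rx":0,"ry":0,"rz":0},
    {"fingers":1,"dx":0,"dy":0,"dz":0,"rx":0,"ry":0,"rz":0}
  ]
}}

```text
time_s: 13.8
tool_pos: [0.5644, 0.2741, 0.0338]
tool_rot: [-180.0, 0.0, 81.0]
force: [0.0, -0.2, -0.9]
grip_width: 0.056
```

>>> {"name": "carry_out", "arguments": {
  "plan": [
    {"fingers":1,"dx":0,"dy":0,"dz":0.03,"rx":0,"ry":0,"rz":0},
    {"fingers":1,"dx":0,"dy":0,"dz":0.02,"rx":0,"ry":0,"rz":0},
    {"fingers":1,"dx":0,"dy":0,"dz":0,"rx":0,"ry":0,"rz":0},
    {"fingers":1,"dx":0,"dy":0,"dz":0,"rx":0,"ry":0,"rz":0}
  ]
}}

```text
time_s: 14.3
tool_pos: [0.5645, 0.2741, 0.0325]
tool_rot: [180.0, -0.0, 81.0]
force: [-0.2, 0.7, 0.2]
grip_width: 0.0555
```

>>> {"name": "carry_out", "arguments": {
  "plan": [
    {"fingers":1,"dx":0,"dy":0,"dz":0.02,"rx":0,"ry":0,"rz":0},
    {"fingers":1,"dx":0,"dy":0,"dz":0,"rx":0,"ry":0,"rz":0}
  ]
}}

```text
time_s: 14.55
tool_pos: [0.5645, 0.2741, 0.0324]
tool_rot: [-180.0, -0.0, 81.0]
force: [-2.3, -1.9, 5.2]
grip_width: 0.0555
```

>>> {"name": "carry_out", "arguments": {
  "plan": [
    {"fingers":-1,"dx":0,"dy":0,"dz":0,"rx":0,"ry":0,"rz":0},
    {"fingers":-1,"dx":0,"dy":0,"dz":0,"rx":0,"ry":0,"rz":0},
    {"fingers":-1,"dx":0,"dy":0,"dz":0,"rx":0,"ry":0,"rz":0},
    {"fingers":-1,"dx":0,"dy":0,"dz":-0.5,"rx":0,"ry":0,"rz":0},
    {"fingers":-1,"dx":0,"dy":0,"dz":-0.9,"rx":0,"ry":0,"rz":0},
    {"fingers":-1,"dx":0,"dy":0,"dz":-0.9,"rx":0,"ry":0,"rz":0},
    {"fingers":-1,"dx":0,"dy":0,"dz":-0.9,"rx":0,"ry":0,"rz":0},
    {"fingers":-1,"dx":-0.94,"dy":0.05,"dz":0,"rx":0,"ry":0,"rz":0},
    {"fingers":-1,"dx":-0.94,"dy":0.05,"dz":0,"rx":0,"ry":0,"rz":0},
    {"fingers":-1,"dx":-0.94,"dy":0.05,"dz":0,"rx":0,"ry":0,"rz":0},
    {"fingers":-1,"dx":-0.94,"dy":0.05,"dz":0,"rx":0,"ry":0,"rz":0},
    {"fingers":-1,"dx":-0.94,"dy":0.05,"dz":0,"rx":0,"ry":0,"rz":0}
  ]
}}

```text
time_s: 16.05
tool_pos: [0.5501, 0.1328, 0.129]
tool_rot: [179.9, -0.1, 81.0]
force: [-0.0, 0.1, -1.0]
grip_width: 0.0871
```

```bash
python3 snap.py wrist w6
```

```text
16.05 [0.5501 0.1328 0.129 ] [ 1.7992e+02 -6.0000e-02  8.0990e+01] [-31.   11.9  16.7 102.8  -3.8  65.7 -22.2] 0.08705242568346612
```

View pics/w6.png

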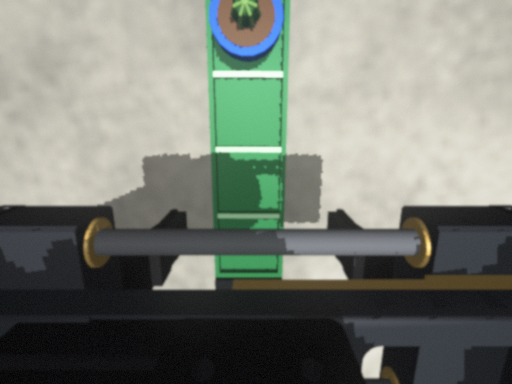

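The blue pot stands upright in the far bay, with its rim at about (246,18). The terracotta pot is next.

>>> {"name": "carry_out", "arguments": {
  "plan": [
    {"fingers":-1,"dx":-0.93,"dy":0.05,"dz":0,"rx":0,"ry":0,"rz":0},
    {"fingers":-1,"dx":-0.93,"dy":0.05,"dz":0,"rx":0,"ry":0,"rz":0},
    {"fingers":-1,"dx":-0.93,"dy":0.05,"dz":0,"rx":0,"ry":0,"rz":0},
    {"fingers":-1,"dx":-0.93,"dy":0.05,"dz":0,"rx":0,"ry":0,"rz":0},
    {"fingers":-1,"dx":-0.93,"dy":0.05,"dz":0,"rx":0,"ry":0,"rz":0},
    {"fingers":-1,"dx":-0.93,"dy":0.05,"dz":0,"rx":0,"ry":0,"rz":0},
    {"fingers":-1,"dx":-0.93,"dy":0.05,"dz":0,"rx":0,"ry":0,"rz":0},
    {"fingers":-1,"dx":-0.93,"dy":0.05,"dz":0,"rx":0,"ry":0,"rz":0},
    {"fingers":-1,"dx":-0.93,"dy":0.05,"dz":0,"rx":0,"ry":0,"rz":0},
    {"fingers":-1,"dx":-0.93,"dy":0.05,"dz":0,"rx":0,"ry":0,"rz":0},
    {"fingers":-1,"dx":0,"dy":0,"dz":0,"rx":0,"ry":0,"rz":-1},
    {"fingers":-1,"dx":0,"dy":0,"dz":0,"rx":0,"ry":0,"rz":-1}
  ]
}}

```text
time_s: 17.6
tool_pos: [0.5213, -0.1447, 0.1288]
tool_rot: [179.9, 0.0, 101.3]
force: [-0.1, 0.5, 0.2]
grip_width: 0.087
```

>>> {"name": "carry_out", "arguments": {
  "plan": [
    {"fingers":-1,"dx":0,"dy":0,"dz":0,"rx":0,"ry":0,"rz":-1},
    {"fingers":-1,"dx":0,"dy":0,"dz":0,"rx":0,"ry":0,"rz":-1},
    {"fingers":-1,"dx":0,"dy":0,"dz":0,"rx":0,"ry":0,"rz":-1},
    {"fingers":-1,"dx":0,"dy":0,"dz":0,"rx":0,"ry":0,"rz":-1},
    {"fingers":-1,"dx":0,"dy":0,"dz":0,"rx":0,"ry":0,"rz":-1},
    {"fingers":-1,"dx":0,"dy":0,"dz":0,"rx":0,"ry":0,"rz":0},
    {"fingers":-1,"dx":0,"dy":0,"dz":0,"rx":0,"ry":0,"rz":0}
  ]
}}

```text
time_s: 18.48
tool_pos: [0.5212, -0.1442, 0.1283]
tool_rot: [180.0, 0.0, 150.8]
force: [-0.1, 0.3, 0.3]
grip_width: 0.087
```

```bash
python3 snap.py wrist w7
```

```text
18.475 [ 0.5212 -0.1442  0.1283] [1.7997e+02 4.0000e-02 1.5082e+02] [ -7.3   9.1  21.9 106.3  -3.8  65.2  76.7] 0.08697740458255132
```

View pics/w7.png

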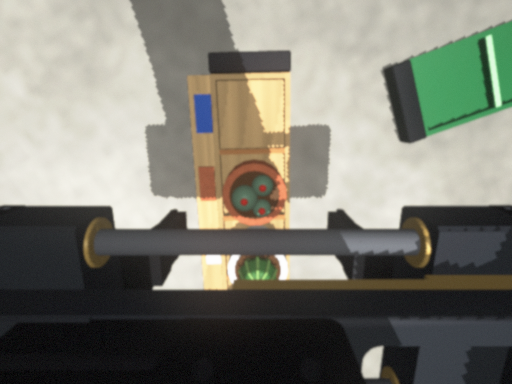

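The terracotta rim is centred at about (255,193).

Run:
```python
from h import *
d=np.load("pics/w7.npz");E=wext(d)
p=back([[255,193.]],d["mtx"],E,.06);print(p,tofr(d,p))
t=np.linspace(0,6.283,60)
q=proj(np.c_[p[0,0]+.028*np.cos(t),p[0,1]+.028*np.sin(t),0*t+.06],d["mtx"],E);print(q.min(0),q.max(0))
```

```text
[[ 0.51849457 -0.14349395  0.06      ]] [[ 0.00274406 -0.00070693  0.06825193]]
[222.38941651 160.68710791] [287.60713397 223.51447715]
```

>>> {"name": "carry_out", "arguments": {
  "plan": [
    {"fingers":-1,"dx":0.08,"dy":-0.02,"dz":0.5,"rx":0,"ry":0,"rz":0},
    {"fingers":-1,"dx":0,"dy":0,"dz":0.9,"rx":0,"ry":0,"rz":0},
    {"fingers":-1,"dx":0,"dy":0,"dz":0.9,"rx":0,"ry":0,"rz":0},
    {"fingers":-1,"dx":0,"dy":0,"dz":0.6,"rx":0,"ry":0,"rz":0},
    {"fingers":-1,"dx":0,"dy":0,"dz":0.3,"rx":0,"ry":0,"rz":0},
    {"fingers":-1,"dx":0,"dy":0,"dz":0,"rx":0,"ry":0,"rz":0},
    {"fingers":1,"dx":0,"dy":0,"dz":0,"rx":0,"ry":0,"rz":0},
    {"fingers":1,"dx":0,"dy":0,"dz":0,"rx":0,"ry":0,"rz":0},
    {"fingers":1,"dx":0,"dy":0,"dz":0,"rx":0,"ry":0,"rz":0},
    {"fingers":1,"dx":0,"dy":0,"dz":0,"rx":0,"ry":0,"rz":0}
  ]
}}

```text
time_s: 19.77
tool_pos: [0.5187, -0.1438, 0.0321]
tool_rot: [180.0, 0.0, 151.0]
force: [-0.8, -0.2, 1.6]
grip_width: 0.0555
```

>>> {"name": "carry_out", "arguments": {
  "plan": [
    {"fingers":1,"dx":0,"dy":0,"dz":-0.3,"rx":0,"ry":0,"rz":0},
    {"fingers":1,"dx":0,"dy":0,"dz":-0.8,"rx":0,"ry":0,"rz":0},
    {"fingers":1,"dx":0,"dy":0,"dz":-0.8,"rx":0,"ry":0,"rz":0},
    {"fingers":1,"dx":0,"dy":0,"dz":-0.8,"rx":0,"ry":0,"rz":0},
    {"fingers":1,"dx":0,"dy":0,"dz":-0.5,"rx":0,"ry":0,"rz":0.5},
    {"fingers":1,"dx":0,"dy":0,"dz":0,"rx":0,"ry":0,"rz":1},
    {"fingers":1,"dx":0,"dy":0,"dz":0,"rx":0,"ry":0,"rz":1},
    {"fingers":1,"dx":0,"dy":0,"dz":0,"rx":0,"ry":0,"rz":1},
    {"fingers":1,"dx":0,"dy":0,"dz":0,"rx":0,"ry":0,"rz":1},
    {"fingers":1,"dx":0,"dy":0,"dz":0,"rx":0,"ry":0,"rz":1},
    {"fingers":1,"dx":0,"dy":0,"dz":0,"rx":0,"ry":0,"rz":1},
    {"fingers":1,"dx":0,"dy":0,"dz":0,"rx":0,"ry":0,"rz":0.5}
  ]
}}

```text
time_s: 21.28
tool_pos: [0.5183, -0.1435, 0.128]
tool_rot: [-180.0, -0.0, 80.8]
force: [0.0, 0.4, -0.7]
grip_width: 0.0554
```

>>> {"name": "carry_out", "arguments": {
  "plan": [
    {"fingers":1,"dx":0.6,"dy":-0.05,"dz":0,"rx":0,"ry":0,"rz":0},
    {"fingers":1,"dx":0.95,"dy":-0.05,"dz":0,"rx":0,"ry":0,"rz":0},
    {"fingers":1,"dx":0.95,"dy":-0.05,"dz":0,"rx":0,"ry":0,"rz":0},
    {"fingers":1,"dx":0.95,"dy":-0.05,"dz":0,"rx":0,"ry":0,"rz":0},
    {"fingers":1,"dx":0.95,"dy":-0.05,"dz":0,"rx":0,"ry":0,"rz":0},
    {"fingers":1,"dx":0.95,"dy":-0.05,"dz":0,"rx":0,"ry":0,"rz":0},
    {"fingers":1,"dx":0.95,"dy":-0.05,"dz":0,"rx":0,"ry":0,"rz":0},
    {"fingers":1,"dx":0.95,"dy":-0.05,"dz":0,"rx":0,"ry":0,"rz":0},
    {"fingers":1,"dx":0.95,"dy":-0.05,"dz":0,"rx":0,"ry":0,"rz":0},
    {"fingers":1,"dx":0.95,"dy":-0.05,"dz":0,"rx":0,"ry":0,"rz":0},
    {"fingers":1,"dx":0.95,"dy":-0.05,"dz":0,"rx":0,"ry":0,"rz":0},
    {"fingers":1,"dx":0.95,"dy":-0.05,"dz":0,"rx":0,"ry":0,"rz":0}
  ]
}}

```text
time_s: 22.78
tool_pos: [0.5525, 0.1874, 0.128]
tool_rot: [-180.0, 0.0, 81.0]
force: [0.2, 0.0, -1.5]
grip_width: 0.0557
```

>>> {"name": "carry_out", "arguments": {
  "plan": [
    {"fingers":1,"dx":0.5,"dy":-0.05,"dz":0,"rx":0,"ry":0,"rz":0},
    {"fingers":1,"dx":0,"dy":0,"dz":0,"rx":0,"ry":0,"rz":0},
    {"fingers":1,"dx":0,"dy":0,"dz":0,"rx":0,"ry":0,"rz":0}
  ]
}}

```text
time_s: 23.15
tool_pos: [0.5536, 0.1999, 0.1277]
tool_rot: [180.0, 0.1, 80.9]
force: [-0.3, 0.2, -1.9]
grip_width: 0.0555
```

```bash
python3 snap.py wrist w8
```

```text
23.15 [0.5536 0.1999 0.1277] [1.80e+02 6.00e-02 8.09e+01] [-34.7  14.7  14.3  99.5  -3.9  66.3 -28.5] 0.05546101882527157
```

View pics/w8.png

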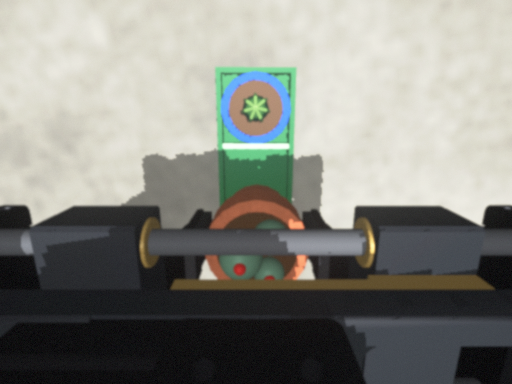

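Run:
```python
from h import *
d=np.load("pics/w8.npz");E=wext(d)
p=back([[221,146],[290,146]],d["mtx"],E,.014);print(tofr(d,p).mean(0)-[.035,0,0])
```

```text
[ 0.00315707 -0.0017321   0.11370722]
```

>>> {"name": "carry_out", "arguments": {
  "plan": [
    {"fingers":1,"dx":0.12,"dy":-0.03,"dz":0,"rx":0,"ry":0,"rz":0},
    {"fingers":1,"dx":0,"dy":0,"dz":0.9,"rx":0,"ry":0,"rz":0},
    {"fingers":1,"dx":0,"dy":0,"dz":0.9,"rx":0,"ry":0,"rz":0},
    {"fingers":1,"dx":0,"dy":0,"dz":0.7,"rx":0,"ry":0,"rz":0},
    {"fingers":1,"dx":0,"dy":0,"dz":0.4,"rx":0,"ry":0,"rz":0},
    {"fingers":1,"dx":0,"dy":0,"dz":0.2,"rx":0,"ry":0,"rz":0},
    {"fingers":1,"dx":0,"dy":0,"dz":0.03,"rx":0,"ry":0,"rz":0},
    {"fingers":1,"dx":0,"dy":0,"dz":0.02,"rx":0,"ry":0,"rz":0},
    {"fingers":1,"dx":0,"dy":0,"dz":0,"rx":0,"ry":0,"rz":0}
  ]
}}

```text
time_s: 24.32
tool_pos: [0.5536, 0.2056, 0.0339]
tool_rot: [179.9, -0.0, 81.0]
force: [-0.7, 0.4, -1.4]
grip_width: 0.0556
```

>>> {"name": "carry_out", "arguments": {
  "plan": [
    {"fingers":1,"dx":0,"dy":0,"dz":0.03,"rx":0,"ry":0,"rz":0},
    {"fingers":1,"dx":0,"dy":0,"dz":0,"rx":0,"ry":0,"rz":0}
  ]
}}

```text
time_s: 24.58
tool_pos: [0.5532, 0.2054, 0.0324]
tool_rot: [180.0, -0.0, 81.0]
force: [0.6, 0.8, -1.1]
grip_width: 0.0555
```

>>> {"name": "carry_out", "arguments": {
  "plan": [
    {"fingers":1,"dx":0,"dy":0,"dz":0.02,"rx":0,"ry":0,"rz":0},
    {"fingers":1,"dx":0,"dy":0,"dz":0.01,"rx":0,"ry":0,"rz":0},
    {"fingers":1,"dx":0,"dy":0,"dz":0,"rx":0,"ry":0,"rz":0}
  ]
}}

```text
time_s: 24.95
tool_pos: [0.5533, 0.2055, 0.0321]
tool_rot: [180.0, -0.0, 81.0]
force: [-2.4, -0.5, 4.4]
grip_width: 0.0558
```

>>> {"name": "carry_out", "arguments": {
  "plan": [
    {"fingers":-1,"dx":0,"dy":0,"dz":0,"rx":0,"ry":0,"rz":0},
    {"fingers":-1,"dx":0,"dy":0,"dz":0,"rx":0,"ry":0,"rz":0},
    {"fingers":-1,"dx":0,"dy":0,"dz":0,"rx":0,"ry":0,"rz":0},
    {"fingers":-1,"dx":0,"dy":0,"dz":-0.5,"rx":0,"ry":0,"rz":0},
    {"fingers":-1,"dx":0,"dy":0,"dz":-0.9,"rx":0,"ry":0,"rz":0},
    {"fingers":-1,"dx":0,"dy":0,"dz":-0.9,"rx":0,"ry":0,"rz":0},
    {"fingers":-1,"dx":0,"dy":0,"dz":-0.9,"rx":0,"ry":0,"rz":0},
    {"fingers":-1,"dx":-0.96,"dy":0.23,"dz":0,"rx":0,"ry":0,"rz":0},
    {"fingers":-1,"dx":-0.96,"dy":0.23,"dz":0,"rx":0,"ry":0,"rz":0},
    {"fingers":-1,"dx":-0.96,"dy":0.23,"dz":0,"rx":0,"ry":0,"rz":0},
    {"fingers":-1,"dx":-0.96,"dy":0.23,"dz":0,"rx":0,"ry":0,"rz":0},
    {"fingers":-1,"dx":-0.96,"dy":0.23,"dz":0,"rx":0,"ry":0,"rz":0}
  ]
}}

```text
time_s: 26.45
tool_pos: [0.5652, 0.0568, 0.1287]
tool_rot: [179.9, -0.0, 81.0]
force: [0.4, -0.5, 0.2]
grip_width: 0.0871
```

```bash
python3 snap.py wrist w9
```

```text
26.45 [0.5652 0.0568 0.1287] [ 1.7991e+02 -5.0000e-02  8.0990e+01] [-25.4  12.3  19.2 102.6  -4.4  65.8 -13.8] 0.0871119780089911
```

View pics/w9.png

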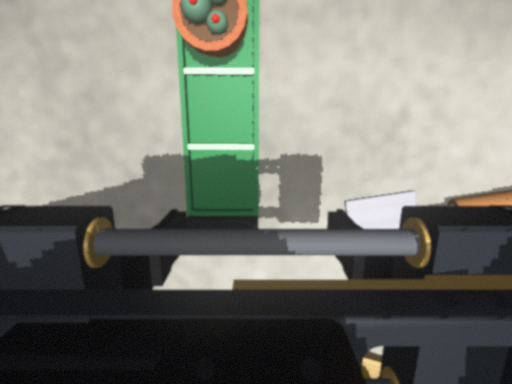

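>>> {"name": "carry_out", "arguments": {
  "plan": [
    {"fingers":-1,"dx":-0.96,"dy":0.23,"dz":0,"rx":0,"ry":0,"rz":0},
    {"fingers":-1,"dx":-0.96,"dy":0.23,"dz":0,"rx":0,"ry":0,"rz":0},
    {"fingers":-1,"dx":-0.96,"dy":0.23,"dz":0,"rx":0,"ry":0,"rz":0},
    {"fingers":-1,"dx":-0.96,"dy":0.23,"dz":0,"rx":0,"ry":0,"rz":0},
    {"fingers":-1,"dx":-0.96,"dy":0.23,"dz":0,"rx":0,"ry":0,"rz":0},
    {"fingers":-1,"dx":-0.96,"dy":0.23,"dz":0,"rx":0,"ry":0,"rz":0},
    {"fingers":-1,"dx":-0.96,"dy":0.23,"dz":0,"rx":0,"ry":0,"rz":0},
    {"fingers":-1,"dx":-0.96,"dy":0.23,"dz":0,"rx":0,"ry":0,"rz":0}
  ]
}}

```text
time_s: 27.5
tool_pos: [0.5837, -0.1791, 0.1286]
tool_rot: [179.9, -0.0, 81.0]
force: [0.3, 0.7, 1.1]
grip_width: 0.0872
```

>>> {"name": "carry_out", "arguments": {
  "plan": [
    {"fingers":-1,"dx":0,"dy":0,"dz":0,"rx":0,"ry":0,"rz":-1},
    {"fingers":-1,"dx":0,"dy":0,"dz":0,"rx":0,"ry":0,"rz":-1},
    {"fingers":-1,"dx":0,"dy":0,"dz":0,"rx":0,"ry":0,"rz":-1},
    {"fingers":-1,"dx":0,"dy":0,"dz":0,"rx":0,"ry":0,"rz":-1},
    {"fingers":-1,"dx":0,"dy":0,"dz":0,"rx":0,"ry":0,"rz":-1},
    {"fingers":-1,"dx":0,"dy":0,"dz":0,"rx":0,"ry":0,"rz":-1},
    {"fingers":-1,"dx":0,"dy":0,"dz":0,"rx":0,"ry":0,"rz":-1},
    {"fingers":-1,"dx":0,"dy":0,"dz":0,"rx":0,"ry":0,"rz":0},
    {"fingers":-1,"dx":0,"dy":0,"dz":0,"rx":0,"ry":0,"rz":0}
  ]
}}

```text
time_s: 28.62
tool_pos: [0.5834, -0.1784, 0.1279]
tool_rot: [180.0, 0.0, 150.8]
force: [-0.3, -0.0, -0.3]
grip_width: 0.0872
```

```bash
python3 snap.py wrist w10
```

```text
28.625 [ 0.5834 -0.1784  0.1279] [1.7998e+02 3.0000e-02 1.5082e+02] [ 0.5 17.3 16.8 96.5 -5.4 67.  79.5] 0.08718981910396312
```

View pics/w10.png

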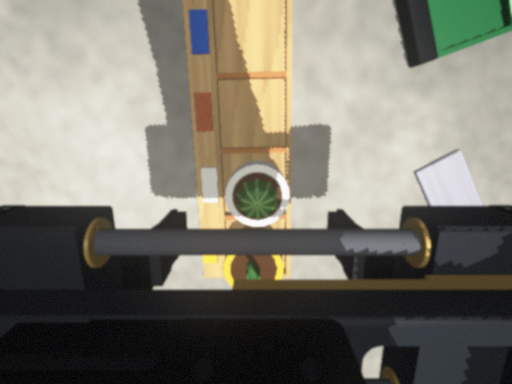

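The terracotta pot is standing in its bay. The white rim is centred at about (257,195), so it only needs a tiny correction.

>>> {"name": "carry_out", "arguments": {
  "plan": [
    {"fingers":-1,"dx":0.02,"dy":0.03,"dz":0.5,"rx":0,"ry":0,"rz":0},
    {"fingers":-1,"dx":0,"dy":0,"dz":0.9,"rx":0,"ry":0,"rz":0},
    {"fingers":-1,"dx":0,"dy":0,"dz":0.9,"rx":0,"ry":0,"rz":0},
    {"fingers":-1,"dx":0,"dy":0,"dz":0.6,"rx":0,"ry":0,"rz":0},
    {"fingers":-1,"dx":0,"dy":0,"dz":0.28,"rx":0,"ry":0,"rz":0},
    {"fingers":-1,"dx":0,"dy":0,"dz":0,"rx":0,"ry":0,"rz":0},
    {"fingers":1,"dx":0,"dy":0,"dz":0,"rx":0,"ry":0,"rz":0},
    {"fingers":1,"dx":0,"dy":0,"dz":0,"rx":0,"ry":0,"rz":0},
    {"fingers":1,"dx":0,"dy":0,"dz":0,"rx":0,"ry":0,"rz":0},
    {"fingers":1,"dx":0,"dy":0,"dz":0,"rx":0,"ry":0,"rz":0}
  ]
}}

```text
time_s: 29.92
tool_pos: [0.5833, -0.1774, 0.0324]
tool_rot: [180.0, 0.0, 151.0]
force: [0.6, 0.5, 1.7]
grip_width: 0.0552
```

>>> {"name": "carry_out", "arguments": {
  "plan": [
    {"fingers":1,"dx":0,"dy":0,"dz":-0.3,"rx":0,"ry":0,"rz":0},
    {"fingers":1,"dx":0,"dy":0,"dz":-0.8,"rx":0,"ry":0,"rz":0},
    {"fingers":1,"dx":0,"dy":0,"dz":-0.8,"rx":0,"ry":0,"rz":0},
    {"fingers":1,"dx":0,"dy":0,"dz":-0.8,"rx":0,"ry":0,"rz":0},
    {"fingers":1,"dx":0,"dy":0,"dz":-0.5,"rx":0,"ry":0,"rz":0.5},
    {"fingers":1,"dx":0,"dy":0,"dz":0,"rx":0,"ry":0,"rz":1},
    {"fingers":1,"dx":0,"dy":0,"dz":0,"rx":0,"ry":0,"rz":1},
    {"fingers":1,"dx":0,"dy":0,"dz":0,"rx":0,"ry":0,"rz":1},
    {"fingers":1,"dx":0,"dy":0,"dz":0,"rx":0,"ry":0,"rz":1},
    {"fingers":1,"dx":0,"dy":0,"dz":0,"rx":0,"ry":0,"rz":1},
    {"fingers":1,"dx":0,"dy":0,"dz":0,"rx":0,"ry":0,"rz":1},
    {"fingers":1,"dx":0,"dy":0,"dz":0,"rx":0,"ry":0,"rz":0.5}
  ]
}}

```text
time_s: 31.42
tool_pos: [0.583, -0.1773, 0.1284]
tool_rot: [180.0, -0.0, 80.8]
force: [-0.5, -0.2, -1.3]
grip_width: 0.0551
```

>>> {"name": "carry_out", "arguments": {
  "plan": [
    {"fingers":1,"dx":0.6,"dy":-0.27,"dz":0,"rx":0,"ry":0,"rz":0},
    {"fingers":1,"dx":0.95,"dy":-0.27,"dz":0,"rx":0,"ry":0,"rz":0},
    {"fingers":1,"dx":0.95,"dy":-0.27,"dz":0,"rx":0,"ry":0,"rz":0},
    {"fingers":1,"dx":0.95,"dy":-0.27,"dz":0,"rx":0,"ry":0,"rz":0},
    {"fingers":1,"dx":0.95,"dy":-0.27,"dz":0,"rx":0,"ry":0,"rz":0},
    {"fingers":1,"dx":0.95,"dy":-0.27,"dz":0,"rx":0,"ry":0,"rz":0},
    {"fingers":1,"dx":0.95,"dy":-0.27,"dz":0,"rx":0,"ry":0,"rz":0},
    {"fingers":1,"dx":0.95,"dy":-0.27,"dz":0,"rx":0,"ry":0,"rz":0},
    {"fingers":1,"dx":0.95,"dy":-0.27,"dz":0,"rx":0,"ry":0,"rz":0},
    {"fingers":1,"dx":0.95,"dy":-0.27,"dz":0,"rx":0,"ry":0,"rz":0},
    {"fingers":1,"dx":0.9,"dy":-0.27,"dz":0,"rx":0,"ry":0,"rz":0},
    {"fingers":1,"dx":0,"dy":0,"dz":0,"rx":0,"ry":0,"rz":0}
  ]
}}

```text
time_s: 32.92
tool_pos: [0.5407, 0.1387, 0.1282]
tool_rot: [-180.0, -0.1, 81.4]
force: [-0.3, 0.2, -2.1]
grip_width: 0.0553
```

>>> {"name": "carry_out", "arguments": {
  "plan": [
    {"fingers":1,"dx":0,"dy":0,"dz":0,"rx":0,"ry":0,"rz":0}
  ]
}}

```text
time_s: 33.05
tool_pos: [0.5419, 0.1341, 0.1282]
tool_rot: [180.0, 0.0, 81.1]
force: [-0.1, -1.0, -1.6]
grip_width: 0.0552
```

```bash
python3 snap.py wrist w11
```

```text
33.05 [0.5419 0.1341 0.1282] [1.7999e+02 2.0000e-02 8.1060e+01] [-31.   11.1  16.1 103.8  -3.3  65.6 -22.8] 0.05515189234341658
```

View pics/w11.png

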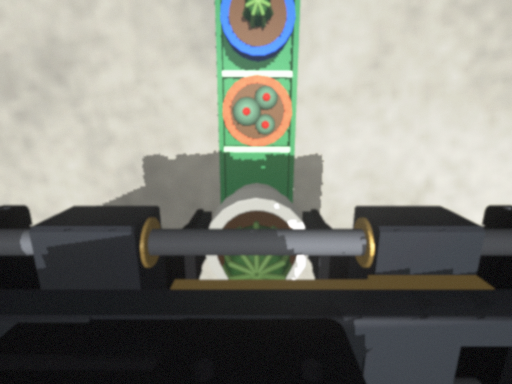

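>>> {"name": "carry_out", "arguments": {
  "plan": [
    {"fingers":1,"dx":0.01,"dy":-0.02,"dz":0,"rx":0,"ry":0,"rz":0},
    {"fingers":1,"dx":0,"dy":0,"dz":0.9,"rx":0,"ry":0,"rz":0},
    {"fingers":1,"dx":0,"dy":0,"dz":0.9,"rx":0,"ry":0,"rz":0},
    {"fingers":1,"dx":0,"dy":0,"dz":0.7,"rx":0,"ry":0,"rz":0},
    {"fingers":1,"dx":0,"dy":0,"dz":0.4,"rx":0,"ry":0,"rz":0},
    {"fingers":1,"dx":0,"dy":0,"dz":0.2,"rx":0,"ry":0,"rz":0},
    {"fingers":1,"dx":0,"dy":0,"dz":0.03,"rx":0,"ry":0,"rz":0},
    {"fingers":1,"dx":0,"dy":0,"dz":0.03,"rx":0,"ry":0,"rz":0},
    {"fingers":1,"dx":0,"dy":0,"dz":0,"rx":0,"ry":0,"rz":0}
  ]
}}

```text
time_s: 34.22
tool_pos: [0.5421, 0.1349, 0.0338]
tool_rot: [179.9, -0.0, 81.0]
force: [0.1, -0.4, -1.0]
grip_width: 0.0556
```

>>> {"name": "carry_out", "arguments": {
  "plan": [
    {"fingers":1,"dx":0,"dy":0,"dz":0.02,"rx":0,"ry":0,"rz":0},
    {"fingers":1,"dx":0,"dy":0,"dz":0,"rx":0,"ry":0,"rz":0}
  ]
}}

```text
time_s: 34.48
tool_pos: [0.5418, 0.1348, 0.0328]
tool_rot: [180.0, -0.0, 81.0]
force: [0.3, -0.7, -0.8]
grip_width: 0.0555
```

>>> {"name": "carry_out", "arguments": {
  "plan": [
    {"fingers":1,"dx":0,"dy":0,"dz":0.02,"rx":0,"ry":0,"rz":0},
    {"fingers":1,"dx":0,"dy":0,"dz":0.01,"rx":0,"ry":0,"rz":0},
    {"fingers":1,"dx":0,"dy":0,"dz":0,"rx":0,"ry":0,"rz":0}
  ]
}}

```text
time_s: 34.85
tool_pos: [0.5419, 0.1348, 0.0323]
tool_rot: [180.0, -0.0, 81.0]
force: [-2.3, 0.0, 4.5]
grip_width: 0.0553
```

>>> {"name": "carry_out", "arguments": {
  "plan": [
    {"fingers":-1,"dx":0,"dy":0,"dz":0,"rx":0,"ry":0,"rz":0},
    {"fingers":-1,"dx":0,"dy":0,"dz":0,"rx":0,"ry":0,"rz":0},
    {"fingers":-1,"dx":0,"dy":0,"dz":0,"rx":0,"ry":0,"rz":0},
    {"fingers":-1,"dx":0,"dy":0,"dz":-0.5,"rx":0,"ry":0,"rz":0},
    {"fingers":-1,"dx":0,"dy":0,"dz":-0.9,"rx":0,"ry":0,"rz":0},
    {"fingers":-1,"dx":0,"dy":0,"dz":-0.9,"rx":0,"ry":0,"rz":0},
    {"fingers":-1,"dx":0,"dy":0,"dz":-0.9,"rx":0,"ry":0,"rz":0}
  ]
}}

```text
time_s: 35.72
tool_pos: [0.5421, 0.1347, 0.1298]
tool_rot: [179.9, -0.0, 81.0]
force: [0.3, -0.6, -0.5]
grip_width: 0.0871
```

>>> {"name": "carry_out", "arguments": {
  "plan": [
    {"fingers":-1,"dx":-0.91,"dy":0.43,"dz":0,"rx":0,"ry":0,"rz":0},
    {"fingers":-1,"dx":-0.91,"dy":0.43,"dz":0,"rx":0,"ry":0,"rz":0},
    {"fingers":-1,"dx":-0.91,"dy":0.43,"dz":0,"rx":0,"ry":0,"rz":0},
    {"fingers":-1,"dx":-0.91,"dy":0.43,"dz":0,"rx":0,"ry":0,"rz":0},
    {"fingers":-1,"dx":-0.91,"dy":0.43,"dz":0,"rx":0,"ry":0,"rz":0},
    {"fingers":-1,"dx":-0.91,"dy":0.43,"dz":0,"rx":0,"ry":0,"rz":0},
    {"fingers":-1,"dx":-0.91,"dy":0.43,"dz":0,"rx":0,"ry":0,"rz":0},
    {"fingers":-1,"dx":-0.91,"dy":0.43,"dz":0,"rx":0,"ry":0,"rz":0},
    {"fingers":-1,"dx":-0.91,"dy":0.43,"dz":0,"rx":0,"ry":0,"rz":0},
    {"fingers":-1,"dx":-0.91,"dy":0.43,"dz":0,"rx":0,"ry":0,"rz":0},
    {"fingers":-1,"dx":-0.91,"dy":0.43,"dz":0,"rx":0,"ry":0,"rz":0},
    {"fingers":-1,"dx":-0.91,"dy":0.43,"dz":0,"rx":0,"ry":0,"rz":0}
  ]
}}

```text
time_s: 37.22
tool_pos: [0.6439, -0.2139, 0.1289]
tool_rot: [179.9, -0.0, 81.0]
force: [0.2, 0.0, -0.1]
grip_width: 0.0869
```

>>> {"name": "carry_out", "arguments": {
  "plan": [
    {"fingers":-1,"dx":0,"dy":0,"dz":0,"rx":0,"ry":0,"rz":-1},
    {"fingers":-1,"dx":0,"dy":0,"dz":0,"rx":0,"ry":0,"rz":-1},
    {"fingers":-1,"dx":0,"dy":0,"dz":0,"rx":0,"ry":0,"rz":-1},
    {"fingers":-1,"dx":0,"dy":0,"dz":0,"rx":0,"ry":0,"rz":-1},
    {"fingers":-1,"dx":0,"dy":0,"dz":0,"rx":0,"ry":0,"rz":-1},
    {"fingers":-1,"dx":0,"dy":0,"dz":0,"rx":0,"ry":0,"rz":-1},
    {"fingers":-1,"dx":0,"dy":0,"dz":0,"rx":0,"ry":0,"rz":-1},
    {"fingers":-1,"dx":0,"dy":0,"dz":0,"rx":0,"ry":0,"rz":0},
    {"fingers":-1,"dx":0,"dy":0,"dz":0,"rx":0,"ry":0,"rz":0}
  ]
}}

```text
time_s: 38.35
tool_pos: [0.6435, -0.2132, 0.1283]
tool_rot: [180.0, 0.0, 150.8]
force: [0.4, -0.1, 0.2]
grip_width: 0.0872
```

```bash
python3 snap.py wrist w12
```

```text
38.35 [ 0.6435 -0.2132  0.1283] [1.7999e+02 3.0000e-02 1.5082e+02] [ 5.7 25.  13.8 85.9 -6.2 69.7 81.2] 0.08724350249490845
```

View pics/w12.png

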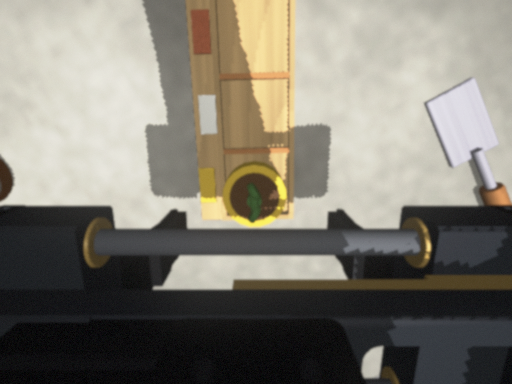

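The yellow rim is centred at about (254,194), between the open fingers.

>>> {"name": "carry_out", "arguments": {
  "plan": [
    {"fingers":-1,"dx":0.05,"dy":-0.03,"dz":0.5,"rx":0,"ry":0,"rz":0},
    {"fingers":-1,"dx":0,"dy":0,"dz":0.9,"rx":0,"ry":0,"rz":0},
    {"fingers":-1,"dx":0,"dy":0,"dz":0.9,"rx":0,"ry":0,"rz":0},
    {"fingers":-1,"dx":0,"dy":0,"dz":0.6,"rx":0,"ry":0,"rz":0},
    {"fingers":-1,"dx":0,"dy":0,"dz":0.3,"rx":0,"ry":0,"rz":0},
    {"fingers":-1,"dx":0,"dy":0,"dz":0,"rx":0,"ry":0,"rz":0},
    {"fingers":1,"dx":0,"dy":0,"dz":0,"rx":0,"ry":0,"rz":0},
    {"fingers":1,"dx":0,"dy":0,"dz":0,"rx":0,"ry":0,"rz":0},
    {"fingers":1,"dx":0,"dy":0,"dz":0,"rx":0,"ry":0,"rz":0},
    {"fingers":1,"dx":0,"dy":0,"dz":0,"rx":0,"ry":0,"rz":0}
  ]
}}

```text
time_s: 39.65
tool_pos: [0.6417, -0.2133, 0.0321]
tool_rot: [180.0, 0.0, 151.0]
force: [0.1, 1.2, 2.3]
grip_width: 0.0555
```

>>> {"name": "carry_out", "arguments": {
  "plan": [
    {"fingers":1,"dx":0,"dy":0,"dz":-0.3,"rx":0,"ry":0,"rz":0},
    {"fingers":1,"dx":0,"dy":0,"dz":-0.8,"rx":0,"ry":0,"rz":0},
    {"fingers":1,"dx":0,"dy":0,"dz":-0.8,"rx":0,"ry":0,"rz":0},
    {"fingers":1,"dx":0,"dy":0,"dz":-0.8,"rx":0,"ry":0,"rz":0},
    {"fingers":1,"dx":0,"dy":0,"dz":-0.5,"rx":0,"ry":0,"rz":0.5},
    {"fingers":1,"dx":0,"dy":0,"dz":0,"rx":0,"ry":0,"rz":1},
    {"fingers":1,"dx":0,"dy":0,"dz":0,"rx":0,"ry":0,"rz":1},
    {"fingers":1,"dx":0,"dy":0,"dz":0,"rx":0,"ry":0,"rz":1},
    {"fingers":1,"dx":0,"dy":0,"dz":0,"rx":0,"ry":0,"rz":1},
    {"fingers":1,"dx":0,"dy":0,"dz":0,"rx":0,"ry":0,"rz":1},
    {"fingers":1,"dx":0,"dy":0,"dz":0,"rx":0,"ry":0,"rz":1},
    {"fingers":1,"dx":0,"dy":0,"dz":0,"rx":0,"ry":0,"rz":0.5}
  ]
}}

```text
time_s: 41.15
tool_pos: [0.6415, -0.2128, 0.128]
tool_rot: [-180.0, -0.0, 80.8]
force: [-0.2, -0.2, -1.6]
grip_width: 0.0556
```

>>> {"name": "carry_out", "arguments": {
  "plan": [
    {"fingers":1,"dx":0.6,"dy":-0.4,"dz":0,"rx":0,"ry":0,"rz":0},
    {"fingers":1,"dx":0.9,"dy":-0.53,"dz":0,"rx":0,"ry":0,"rz":0},
    {"fingers":1,"dx":0.9,"dy":-0.53,"dz":0,"rx":0,"ry":0,"rz":0},
    {"fingers":1,"dx":0.9,"dy":-0.53,"dz":0,"rx":0,"ry":0,"rz":0},
    {"fingers":1,"dx":0.9,"dy":-0.53,"dz":0,"rx":0,"ry":0,"rz":0},
    {"fingers":1,"dx":0.9,"dy":-0.53,"dz":0,"rx":0,"ry":0,"rz":0},
    {"fingers":1,"dx":0.9,"dy":-0.53,"dz":0,"rx":0,"ry":0,"rz":0},
    {"fingers":1,"dx":0.9,"dy":-0.53,"dz":0,"rx":0,"ry":0,"rz":0},
    {"fingers":1,"dx":0.9,"dy":-0.53,"dz":0,"rx":0,"ry":0,"rz":0},
    {"fingers":1,"dx":0.8,"dy":-0.46,"dz":0,"rx":0,"ry":0,"rz":0},
    {"fingers":1,"dx":0,"dy":0,"dz":0,"rx":0,"ry":0,"rz":0},
    {"fingers":1,"dx":0,"dy":0,"dz":0,"rx":0,"ry":0,"rz":0}
  ]
}}

```text
time_s: 42.65
tool_pos: [0.5311, 0.0648, 0.1281]
tool_rot: [180.0, 0.0, 81.0]
force: [0.1, -0.0, -0.9]
grip_width: 0.0558
```

```bash
python3 snap.py wrist w13
```

```text
42.65 [0.5311 0.0648 0.1281] [1.7996e+02 2.0000e-02 8.0960e+01] [-27.    8.4  18.7 107.   -2.9  65.1 -16.3] 0.055777283343217215
```

View pics/w13.png

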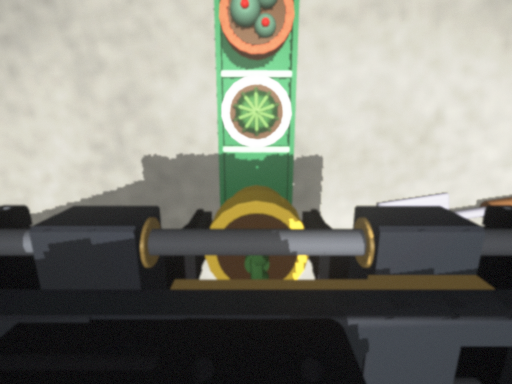

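The divider is at row 149, the same as for the white pot, so only a small trim is needed. Lowering now.

>>> {"name": "carry_out", "arguments": {
  "plan": [
    {"fingers":1,"dx":0.02,"dy":-0.02,"dz":0,"rx":0,"ry":0,"rz":0},
    {"fingers":1,"dx":0,"dy":0,"dz":0.9,"rx":0,"ry":0,"rz":0},
    {"fingers":1,"dx":0,"dy":0,"dz":0.9,"rx":0,"ry":0,"rz":0},
    {"fingers":1,"dx":0,"dy":0,"dz":0.7,"rx":0,"ry":0,"rz":0},
    {"fingers":1,"dx":0,"dy":0,"dz":0.4,"rx":0,"ry":0,"rz":0},
    {"fingers":1,"dx":0,"dy":0,"dz":0.2,"rx":0,"ry":0,"rz":0},
    {"fingers":1,"dx":0,"dy":0,"dz":0.03,"rx":0,"ry":0,"rz":0},
    {"fingers":1,"dx":0,"dy":0,"dz":0.03,"rx":0,"ry":0,"rz":0},
    {"fingers":1,"dx":0,"dy":0,"dz":0,"rx":0,"ry":0,"rz":0}
  ]
}}

```text
time_s: 43.82
tool_pos: [0.5308, 0.0665, 0.0335]
tool_rot: [179.9, -0.0, 81.0]
force: [0.7, 0.4, -2.2]
grip_width: 0.0557
```

>>> {"name": "carry_out", "arguments": {
  "plan": [
    {"fingers":1,"dx":0,"dy":0,"dz":0.02,"rx":0,"ry":0,"rz":0},
    {"fingers":1,"dx":0,"dy":0,"dz":0.01,"rx":0,"ry":0,"rz":0},
    {"fingers":1,"dx":0,"dy":0,"dz":0,"rx":0,"ry":0,"rz":0}
  ]
}}

```text
time_s: 44.2
tool_pos: [0.5304, 0.0664, 0.0321]
tool_rot: [180.0, -0.0, 81.0]
force: [-0.3, 0.1, -1.8]
grip_width: 0.0555
```

>>> {"name": "carry_out", "arguments": {
  "plan": [
    {"fingers":1,"dx":0,"dy":0,"dz":0.02,"rx":0,"ry":0,"rz":0},
    {"fingers":1,"dx":0,"dy":0,"dz":0,"rx":0,"ry":0,"rz":0}
  ]
}}

```text
time_s: 44.45
tool_pos: [0.5304, 0.0664, 0.032]
tool_rot: [-180.0, -0.0, 81.0]
force: [-2.3, -0.6, 5.0]
grip_width: 0.0556
```

Contact made. Releasing, lifting, and backing off so the tray can be inspected.

>>> {"name": "carry_out", "arguments": {
  "plan": [
    {"fingers":-1,"dx":0,"dy":0,"dz":0,"rx":0,"ry":0,"rz":0},
    {"fingers":-1,"dx":0,"dy":0,"dz":0,"rx":0,"ry":0,"rz":0},
    {"fingers":-1,"dx":0,"dy":0,"dz":0,"rx":0,"ry":0,"rz":0},
    {"fingers":-1,"dx":0,"dy":0,"dz":-0.5,"rx":0,"ry":0,"rz":0},
    {"fingers":-1,"dx":0,"dy":0,"dz":-0.9,"rx":0,"ry":0,"rz":0},
    {"fingers":-1,"dx":0,"dy":0,"dz":-0.9,"rx":0,"ry":0,"rz":0},
    {"fingers":-1,"dx":0,"dy":0,"dz":-0.9,"rx":0,"ry":0,"rz":0},
    {"fingers":-1,"dx":0,"dy":0,"dz":-0.9,"rx":0,"ry":0,"rz":0},
    {"fingers":-1,"dx":0,"dy":0,"dz":-0.9,"rx":0,"ry":0,"rz":0}
  ]
}}

```text
time_s: 45.58
tool_pos: [0.5306, 0.0662, 0.1836]
tool_rot: [179.9, -0.0, 81.0]
force: [-0.5, -0.3, -0.1]
grip_width: 0.0871
```

>>> {"name": "carry_out", "arguments": {
  "plan": [
    {"fingers":-1,"dx":-0.9,"dy":0,"dz":0,"rx":0,"ry":0,"rz":0},
    {"fingers":-1,"dx":-0.9,"dy":0,"dz":0,"rx":0,"ry":0,"rz":0},
    {"fingers":-1,"dx":-0.9,"dy":0,"dz":0,"rx":0,"ry":0,"rz":0},
    {"fingers":-1,"dx":-0.9,"dy":0,"dz":0,"rx":0,"ry":0,"rz":0},
    {"fingers":-1,"dx":-0.9,"dy":0,"dz":0,"rx":0,"ry":0,"rz":0},
    {"fingers":-1,"dx":-0.9,"dy":0,"dz":0,"rx":0,"ry":0,"rz":0},
    {"fingers":-1,"dx":0,"dy":0,"dz":0,"rx":0,"ry":0,"rz":0},
    {"fingers":-1,"dx":0,"dy":0,"dz":0,"rx":0,"ry":0,"rz":0}
  ]
}}

```text
time_s: 46.58
tool_pos: [0.5054, -0.0927, 0.1821]
tool_rot: [180.0, -0.1, 81.0]
force: [-0.1, 1.2, 0.6]
grip_width: 0.0872
```

```bash
python3 snap.py top t14; python3 snap.py scene s14; python3 -c "
import cv2,numpy as np
a=cv2.imread('pics/t14.png')[100:280,80:380];b=cv2.imread('pics/s14.png')[130:230,130:390]
cv2.imwrite('pics/t14z.png',cv2.resize(a,None,fx=2.6,fy=2.6,interpolation=cv2.INTER_CUBIC));cv2.imwrite('pics/s14z.png',cv2.resize(b,None,fx=3,fy=3,interpolation=cv2.INTER_CUBIC))"
```

```text
46.575 [ 0.5054 -0.0927  0.1821] [ 1.7995e+02 -6.0000e-02  8.1030e+01] [-1.810e+01  2.800e+00  2.650e+01  1.064e+02 -1.400e+00  7.110e+01
 -1.000e-01] 0.08717005488794057
46.625 [ 0.5054 -0.0924  0.1819] [ 1.7997e+02 -5.0000e-02  8.1080e+01] [-1.810e+01  2.900e+00  2.650e+01  1.064e+02 -1.400e+00  7.100e+01
 -1.000e-01] 0.08726123071963657
```

View pics/t14z.png

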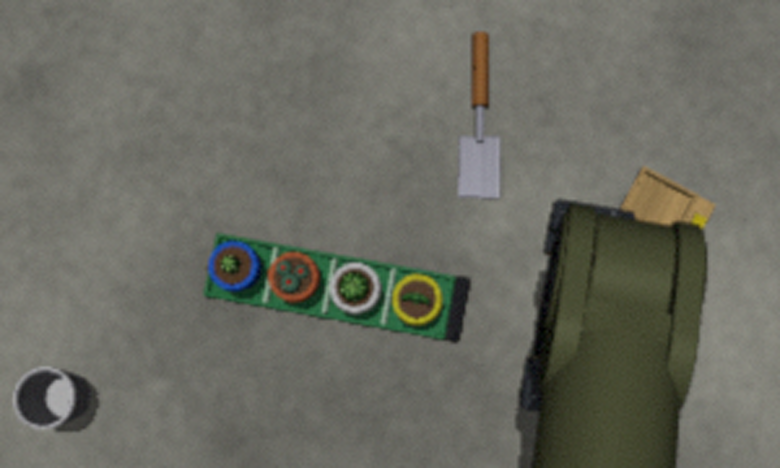

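View pics/s14z.png

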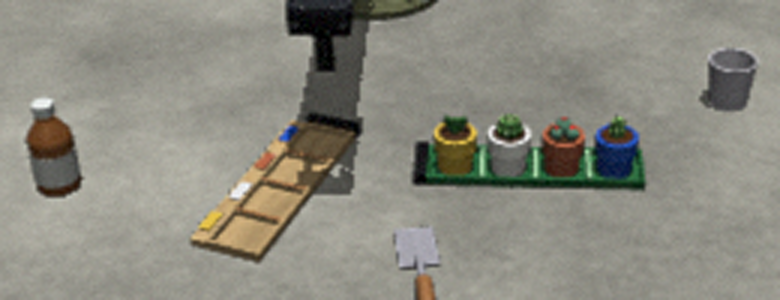

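All four pots stand upright, one per bay. From the black end of the green tray they run yellow, white, terracotta, blue, which is the reverse of the start. The bottle, cup and trowel haven't moved, so I'm handing in.

```bash
python3 -c "
from cell import ticket;print(ticket.sign_off())"
```

```text
the job is handed in; nothing more can be done
None
```

All four cacti are in the green tray in reverse order, and I handed the job in at about 47 s of the 104 s allowed. From the black end they now stand yellow, white, terracotta, blue.

- **Handling:** I gripped each pot by its collar at 15 N and lowered it in sub-millimetre steps. I opened the fingers only when the wrist force showed floor contact, about 4–5 N.
- **Last checks:** the final top and scene pictures show each pot upright and roughly centred in its own bay. The bottle, cup and trowel look unmoved, and the arm was clear of everything.
- **Disagreement:** before the first move, the top and scene cameras disagreed on the green tray by about 5 mm and 3°. I placed from the wrist camera, which agreed with the top camera to about 3 mm.

No check failed; flatness on the bay floors was judged only from the contact forces and the pictures.

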